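# Book a batch of water samples into the store

### The job

Stand all the loose small sample jars upright in the compartments of the metal carrier, then swing its keeper bar shut over them until it clicks fully home. Then take the hand-held scanner and point its window squarely at the middle of the label on the carrier from about 10 cm away, holding it steady for two seconds, and after that do the same at the label on the slanted tag stand. Finally lay the scanner back right way up on the middle of its mat, lengthwise, and leave the other things on the bench where they are.

Things in the scene. Friction and masses are not known exactly. Their poses are not given: they have to be found in the camera images.
- jar1: One of up to four identical sample jars (some runs have fewer): squat white plastic cylinder 36 mm in diameter and 48 mm high with a flat black screw lid (lid 34 mm across, from 37 mm up). 70 g. Origin: centre of the underside, z up along the jar.
- jar2: One of up to four identical sample jars (some runs have fewer): squat white plastic cylinder 36 mm in diameter and 48 mm high with a flat black screw lid (lid 34 mm across, from 37 mm up). 70 g. Origin: centre of the underside, z up along the jar.
- jar3: One of up to four identical sample jars (some runs have fewer): squat white plastic cylinder 36 mm in diameter and 48 mm high with a flat black screw lid (lid 34 mm across, from 37 mm up). 70 g. Origin: centre of the underside, z up along the jar.
- jar4: One of up to four identical sample jars (some runs have fewer): squat white plastic cylinder 36 mm in diameter and 48 mm high with a flat black screw lid (lid 34 mm across, from 37 mm up). 70 g. Origin: centre of the underside, z up along the jar.
- carrier: Fixed aluminium jar carrier, 60 x 257 mm, long along its y. Origin: centre of its underside, on the bench. Four open compartments, 43 x 43 mm inside, centres at x = 0, y = -71, -25, +21, +67 mm; floor 8 mm and wall tops 18 mm above the bench. Keeper's hinge post (20 mm thick, 71 mm high) at y = -107.5 mm, catch block (79 mm high) at y = +115 mm; its label is beyond the hinge end.
- keeper (a joint): Steel keeper bar on a vertical hinge, 20 x 6 mm, underside 61 mm above the bench (5 mm over seated lids). 0 = shut: along the carrier's +y over the compartments, at its end stop; grows as it opens, clockwise from above, to 2.1 rad over the +x side. Stays where left (0.12 N m). Near 0.1 rad it rides over a spring ball (a few N at the knob) that keeps it shut; home is below 0.04 rad.
- keeper_knob (a point): Centre of the top of the keeper bar's upright black handle: a round post 16 mm in diameter, 40 mm tall, standing on the bar 215 mm from the hinge axis; its top is 107 mm above the bench, the bar's top 67 mm.
- keeper_hinge (a point): Point on the keeper's hinge axis, 61 mm above the bench.
- carrier_label (a point): Centre of the face of the carrier's white bar-code label (56 x 46 mm), beyond the hinge end of the carrier, 41 mm above the bench. Its z axis is the outward normal: towards the carrier's -y and 40 degrees above level.
- tag_stand: Fixed small plastic stand (75 x 75 mm foot) with a slanted bar-code label of the sample store, 68 mm high. Origin: on the bench below the label; the label faces the stand's own -x and up.
- stand_label (a point): Centre of the face of the stand's white bar-code label (56 x 46 mm), 49 mm above the bench. Its z axis is the outward normal: towards the stand's -x and 40 degrees above level.
- scanner: Loose hand scanner, 180 g, 165 mm long, lying right way up on its mat. Origin: at its underside; x along the handle to the head, z up. White handle: 120 mm long (x -80 to +40 mm), 30 mm wide, 22 to 50 mm above the underside, gripped from above across its width; a foot 60 mm wide below its tail (x = -68 mm). Black head, 60 mm wide, at x = 55 mm, droops 40 degrees: its window looks forward and down.
- window (a point): Centre of the scanner's glass window at the front of the head, at x = 75, z = 16 mm of the scanner. Its z axis is the line of sight: the scanner's forward x, 40 degrees below level. With the scanner held level it looks square at a label whose normal rises 40 degrees. Its y axis is the scanner's y.
- scanner_mat: Fixed flat grey mat, 220 (x) x 110 (y) x 4 mm, where the scanner lives. Origin: centre of its underside; the scanner lies along its x, either way round.
- beaker: Bystander: glass beaker, 72 mm across, 95 mm high. Origin under its centre.
- wash_bottle: Bystander: clear bottle, 72 mm across, 170 mm high. Origin under its centre.
- stopper: Bystander: rubber stopper, 38 mm across, 28 mm high. Origin under its centre.
- big_bottle: Bystander: large white bottle with a paper label, 84 mm across, 150 mm high. Origin under its centre.
- tape: Bystander: roll of tape, 90 mm across, 24 mm high. Origin under its centre.
- spatula: Bystander: spatula, 180 mm long, lying.
- weight: Bystander: brass balance weight, 34 mm across, 46 mm high. Origin under its centre.
Not all that is in view belongs to the job. What is shaped like the tag_stand but orange is not meant.

How it is judged:
On the way, in this order (a step that is already met when the one before it is completed fails the run):
1. Every jar stands upright on a compartment floor of the carrier, released (x of jar1 in the frame of carrier between -0.008 and 0.008 m and y of jar1 in the frame of carrier between -0.078 and 0.074 m and z of each of jar1, jar2, jar3, jar4 in the frame of carrier below 0.012 m and angle between each of jar1, jar2, jar3, jar4's own z axis and vertical below 0.12 rad and x of jar2 in the frame of carrier between -0.008 and 0.008 m and y of jar2 in the frame of carrier between -0.078 and 0.074 m and x of jar3 in the frame of carrier between -0.008 and 0.008 m and y of jar3 in the frame of carrier between -0.078 and 0.074 m and x of jar4 in the frame of carrier between -0.008 and 0.008 m and y of jar4 in the frame of carrier between -0.078 and 0.074 m and contact force between the fingers and jar1 below 0.1 N and contact force between the fingers and jar2 below 0.1 N and contact force between the fingers and jar3 below 0.1 N and contact force between the fingers and jar4 below 0.1 N and value of joint keeper above 0.3 rad), for 0.3 s.
2. The keeper bar is shut fully home over the jars (below 0.04 rad) (x of jar1 in the frame of carrier between -0.008 and 0.008 m and y of jar1 in the frame of carrier between -0.078 and 0.074 m and z of each of jar1, jar2, jar3, jar4 in the frame of carrier below 0.012 m and angle between each of jar1, jar2, jar3, jar4's own z axis and vertical below 0.12 rad and x of jar2 in the frame of carrier between -0.008 and 0.008 m and y of jar2 in the frame of carrier between -0.078 and 0.074 m and x of jar3 in the frame of carrier between -0.008 and 0.008 m and y of jar3 in the frame of carrier between -0.078 and 0.074 m and x of jar4 in the frame of carrier between -0.008 and 0.008 m and y of jar4 in the frame of carrier between -0.078 and 0.074 m and value of joint keeper below 0.04 rad), for 0.3 s.
3. The scanner's window is aimed at the carrier's label: label centre 60 to 140 mm ahead, within 18 mm of the line of sight, square within 0.3 rad, held still for 1.5 s (all of step 2 and z of carrier_label in the frame of window between 0.06 and 0.14 m and x of carrier_label in the frame of window between -0.018 and 0.018 m and y of carrier_label in the frame of window between -0.018 and 0.018 m and z of window in the frame of carrier_label above 0.05 m and angle between the z axis of window and the z axis of carrier_label, either way round below 0.3 rad and linear speed of scanner below 0.03 m/s and angular speed of scanner below 0.2 rad/s), for 1.5 s.
4. The same at the tag stand's label, for 1.5 s (all of step 2 and z of stand_label in the frame of window between 0.06 and 0.14 m and x of stand_label in the frame of window between -0.018 and 0.018 m and y of stand_label in the frame of window between -0.018 and 0.018 m and z of window in the frame of stand_label above 0.05 m and angle between the z axis of window and the z axis of stand_label, either way round below 0.3 rad and linear speed of scanner below 0.03 m/s and angular speed of scanner below 0.2 rad/s), for 1.5 s.
At the end, for the whole second after the job is handed in: All jars stand upright in compartments of the carrier (on its floor, tilt under 0.12 rad), the keeper bar is shut (below 0.04 rad), and the scanner lies right way up on its mat, its origin within 30 mm of the mat's centre and its length within 0.35 rad of the mat's; all released and at rest (all of step 2 and horizontal distance between scanner and scanner_mat below 0.03 m and angle between the x axis of scanner and the x axis of scanner_mat, either way round below 0.35 rad and angle between scanner's own z axis and vertical below 0.15 rad and z of scanner in the frame of scanner_mat below 0.012 m and linear speed of each of jar1, jar2, jar3, jar4, scanner below 0.02 m/s); the robot touches nothing.
It fails at once if A bystander (beaker, wash bottle, stopper, big bottle, tape, spatula, weight) is pushed more than 40 mm from its place or knocked over (distance of any of beaker, wash_bottle, stopper, big_bottle, tape, spatula, weight from where it was at the start of the episode above 0.04 m or angle between any of beaker, wash_bottle, stopper, big_bottle, tape, weight's own z axis and vertical above 0.6 rad).
Of jar1, jar2, jar3, jar4 only 2 to 4 are there at a start; the rules pass over those that are not, and their reading is None.
At some moment in a run one of jar1, jar2, jar3, jar4, scanner may be knocked a few centimetres aside while the robot is not near it.
It also fails if it takes over 210 s, if anything falls off the work surface, if the arm or the gripper's body presses on something with over 40 N, if the wrist force passes 120 N, or if a joint passes its speed limit or range.

### The arm

A 7-joint arm with a two-finger parallel gripper is mounted at the origin on the work surface. World frame = base frame: x ahead of the robot, y to its left, z up, the work surface at z = 0. Lengths are in m, angles in rad, forces in N, time in s.
With the tool pointing down it reaches from about 0.4 to 0.85 m from the base axis. Payload 10.4 kg.
Tool frame: the origin (TCP) lies on the centre line of the jaws, within the pads' length; the fingertips stand arm.finger_overhang ahead of it and the grasp point (between the pads) lies 6 mm ahead of it (arm.finger_overhang is the distance from the TCP to the fingertips, in m); z points along the fingers, x is the direction in which the jaws open and shut, and the axes are right-handed (so a half turn about z gives the same grasp; the last joint's range is limited). The gripper opens to 87 mm and grips with 3 to 60 N. Pads are 19 mm wide; open, the fingers measure 117 mm over their backs; the gripper's body (75 mm by 190 mm) begins 51 mm behind the grasp point.
Start: joints at [1.175, 0.332, -0.065, 1.46, 0.022, 1.35, -0.088], TCP at [0.228, -0.582, 0.248] pointing down, gripper open.
Joint ranges: [-2.6, 2.6], [-0.5, 2.12], [-1.47, 1.34], [0.16, 2.42], [-1.27, 4.41], [0.06, 2.06], [-2.6, 2.6]. Speed limits (rad/s): [2.22, 2.22, 2.79, 2.79, 3.14, 3.14, 3.14].

### API

Orientations are given as a rotation vector (axis times angle).
In Python, from workcell import readout, vision, arm gives the robot as it stands.
- The arm moves only by the tool arm_command, never from a script. Its argument "moves" is one flat list of numbers, 4 for each row, row after row: the shift along the tool's x, y, z in units of 200 mm (1.0 is 200 mm), then the turn about the tool's z in units of pi rad (1.0 is pi rad). In form: [dx, dy, dz, yaw, dx, dy, dz, yaw, ...]. A call has 1 to 5 rows; each row is the pose to reach, as a shift and turn from the pose commanded when the call began, along the tool's axes at that moment, turning the shorter way round; what a row does not reach only later rows make up. A row lasts 1/8 s, in which the tool goes at most 62.5 mm and 10.7 degrees, less where a joint would pass 70% of its speed; a pose out of reach is approached as far as the arm can. A call with a number of a shift or a turn outside -1 to 1 is refused whole. A call with a gripper value outside its range is refused whole. "jaw" is the gripper's target within -1 to 1 (shut at 1, half-way at 0, fully open at -1), set as the call begins (left out, the last holds). The fingers move at their own pace and stop on an object; "squeeze" is the grip in N (left out, the last holds). Time passes only in rows, so rows that repeat a pose let the fingers close. It gives the time, the measured TCP pose, the force and the opening at its end, in the units of the state.
- readout.sense(): the state, without advancing time (a new reading comes with each control period).
- vision.read_camera(name): name is "scene" or "top" or "wrist"; returns the picture (480x640x3 uint8, blue, green, red); there is no depth.
- vision.camera_params(name): a dict with "intrinsics" (3x3 intrinsics, pixels), "R" (3x3) and "t" (3): a world point X has camera coordinates R X + t; the wrist camera has in their place "T_tool_cam" (4x4, takes a point from camera to tool coordinates, whose origin is the TCP and whose axes are the tool frame's). Camera axes: x right, y down, z forward; pixel columns grow to the right and rows downward; lengths in m; the calibration is good to about 2 mm. A picture is of the moment at which its call begins: read the wrist's pose just before it. camera_params takes no time and is no camera call.
- arm.hand_in(): hands the job in, once; it reports no verdict.
The state is a dict: "time_s": time; "qpos": joint angles; "qvel": joint speeds; "effort": joint torques, N m; "tcp_pos": TCP position; "tool_rot": TCP orientation; "ft_force": force on the tool from outside, world axes, zero at the start; "torque": the same for the moment, N m; "finger_gap": opening from 0.0 (shut) to 1.0 (fully open).
Only numpy, scipy, OpenCV 4.12 (cv2) and the standard library are available. Lean on these libraries where they do the work, as an engineer would, in place of code of your own. Each camera call takes 0.05 s, during which the arm holds its last target.

## Working session

There is one attempt and no reset: what is moved stays moved. The work goes in short steps, Python scripts to look and compute and a tool call to move; the robot and the scene stay as the last step left them, time stands still between calls to the robot, and variables do not carry over. Pictures are saved under pics/ and viewed, and the job is handed in when it is done.

Besides the shell and the picture viewer there is one more tool, called after "Emit:" as a command line: name --argument value ..., lists and objects as JSON in quotes. arm_command: Moves the arm, as the interface text tells. Its arguments: {"type":"object","properties":{"moves":{"type":"array","items":{"type":"number"}},"jaw":{"type":"number"},"squeeze":{"type":"number"}},"required":["moves"]}

```bash
ls; mkdir -p pics
python3 - <<'E'
from workcell import readout, vision, arm
import cv2
s=readout.sense(); print(s); print(arm.finger_overhang)
for n in ["scene","top","wrist"]:
    cv2.imwrite(f"pics/{n}0.png",vision.read_camera(n)); print(n,vision.camera_params(n))
E
```

```text
pics
{'time_s': 0.0, 'qpos': array([ 1.17539043,  0.33286872, -0.06469814,  1.46094131,  0.02162034,
        1.34988695, -0.08847932]), 'qvel': array([ 0.00173428, -0.00014416,  0.0004316 ,  0.00044342,  0.00030116,
        0.00141425, -0.00191211]), 'effort': array([-2.24531323e-04, -6.23247313e+01,  2.49419123e-02, -3.89893162e+01,
       -6.12251577e-02,  3.98353406e-02,  1.85298381e-04]), 'tcp_pos': array([ 0.22750622, -0.5817483 ,  0.24675589]), 'tool_rot': array([-2.59409195e+00,  1.77080555e+00,  1.89867407e-03]), 'ft_force': array([-0.44788707, -0.33812816,  0.22245058]), 'torque': array([-0.02922404,  0.00112464, -0.01738346]), 'finger_gap': 1.0002074887471222}
0.025
scene {'intrinsics': array([[578.92297619,   0.        , 315.77311291],
       [  0.        , 578.92297619, 237.80625095],
       [  0.        ,   0.        ,   1.        ]]), 'R': array([[-0.47696253,  0.87884094,  0.01205603],
       [ 0.69808863,  0.38712791, -0.60233234],
       [-0.53402154, -0.27887378, -0.79815438]]), 't': array([ 0.24261386, -0.36276662,  1.68294282])}
top {'intrinsics': array([[560.8879
[... 171 characters left out ...]
77026, -0.00467856],
       [-0.98538819,  0.02140745, -0.16897286],
       [ 0.1690342 ,  0.00107568, -0.9856096 ]]), 't': array([0.04471999, 0.58215315, 1.62682761])}
wrist {'intrinsics': array([[386.50747279,   0.        , 320.51588945],
       [  0.        , 386.50747279, 235.31658277],
       [  0.        ,   0.        ,   1.        ]]), 'T_tool_cam': array([[ 9.99999751e-01, -6.96474296e-04,  1.10519055e-04,
        -4.71234884e-04],
       [ 6.40581845e-04,  9.62689958e-01,  2.70606052e-01,
        -7.33528224e-02],
       [-2.94865744e-04, -2.70605913e-01,  9.62690164e-01,
        -1.38475994e-01],
       [ 0.00000000e+00,  0.00000000e+00,  0.00000000e+00,
         1.00000000e+00]])}
```

View pics/scene0.png

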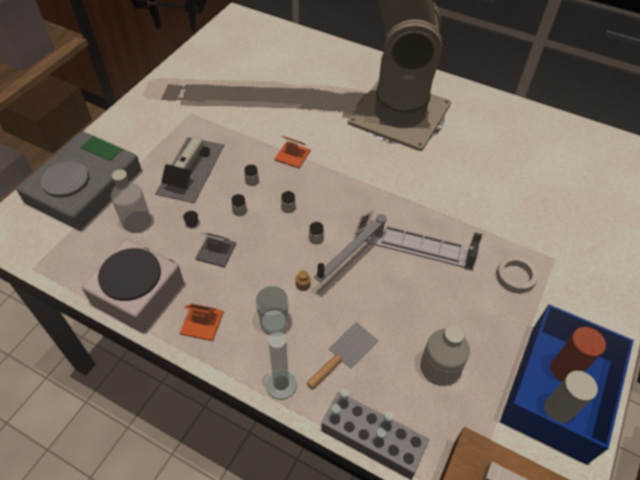

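View pics/top0.png

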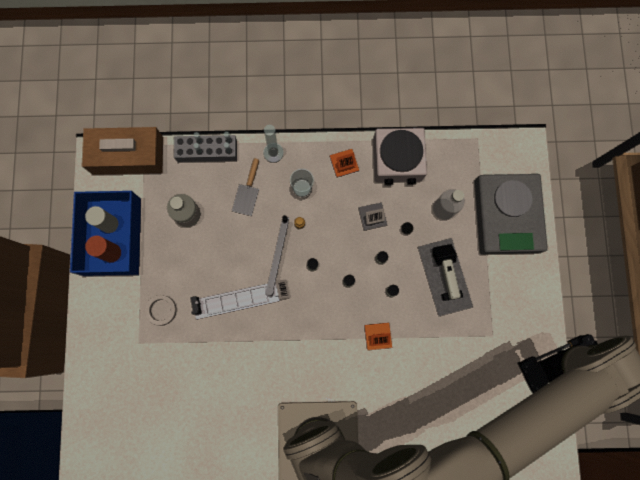

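View pics/wrist0.png

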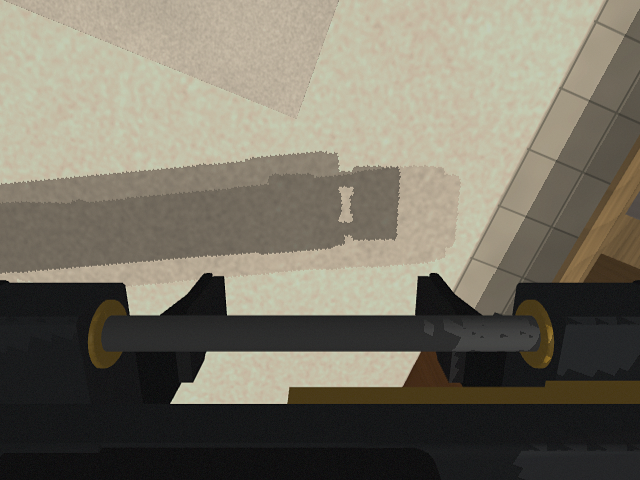

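```bash
cat > h.py <<'E'
import numpy as np, cv2
from scipy.spatial.transform import Rotation as Ro
from workcell import readout, vision, arm
def ray(cam,u,v,pose=None):
    p=vision.camera_params(cam);K=p["intrinsics"]
    d=np.linalg.inv(K)@np.array([u,v,1.])
    if cam=="wrist":
        T=np.array(p["T_tool_cam"]); R=Ro.from_rotvec(pose[1]).as_matrix()
        return pose[0]+R@T[:3,3], R@T[:3,:3]@d
    R=np.array(p["R"]);t=np.array(p["t"]); return -R.T@t, R.T@d
def onz(cam,u,v,z,pose=None):
    o,d=ray(cam,u,v,pose); return o+d*(z-o[2])/d[2]
def proj(cam,X,pose=None):
    p=vision.camera_params(cam);K=p["intrinsics"]
    if cam=="wrist":
        T=np.array(p["T_tool_cam"]); R=Ro.from_rotvec(pose[1]).as_matrix()
        c=T[:3,:3].T@(R.T@(np.array(X)-pose[0])-T[:3,3])
    else: c=np.array(p["R"])@np.array(X)+np.array(p["t"])
    q=K@c; return q[:2]/q[2]
def pose():
    s=readout.sense(); return np.array(s["tcp_pos"]),np.array(s["tool_rot"])
def plan(X,yawdir=None,note=""):
    """shift (units) and turn to bring TCP to X; yawdir = world xy heading wanted for tool x (mod pi)"""
    p,r=pose(); R=Ro.from_rotvec(r).as_matrix()
    d=R.T@(np.array(X)-p)/0.2; t=0
    if yawdir is not None:
        v=R.T@np.array([np.cos(yawdir),np.sin(yawdir),0]); t=np.arctan2(v[1],v[0]); t=(t+np.pi/2)%np.pi-np.pi/2
    print(note,"move",np.round(d,3),"yaw",round(t/np.pi,3),"mm",np.round(d*200))
E
python3 - <<'E'
import cv2
im=cv2.imread('pics/top0.png'); cv2.imwrite('pics/t_a.png',cv2.resize(im[200:320,280:480],None,fx=4,fy=4,interpolation=cv2.INTER_CUBIC))
cv2.imwrite('pics/t_b.png',cv2.resize(im[200:330,140:310],None,fx=4,fy=4,interpolation=cv2.INTER_CUBIC))
im=cv2.imread('pics/scene0.png'); cv2.imwrite('pics/s_a.png',cv2.resize(im[120:320,150:350],None,fx=3,fy=3,interpolation=cv2.INTER_CUBIC))
cv2.imwrite('pics/s_b.png',cv2.resize(im[190:310,290:490],None,fx=4,fy=4,interpolation=cv2.INTER_CUBIC))
E
```

```text
(no output)
```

View pics/t_a.png

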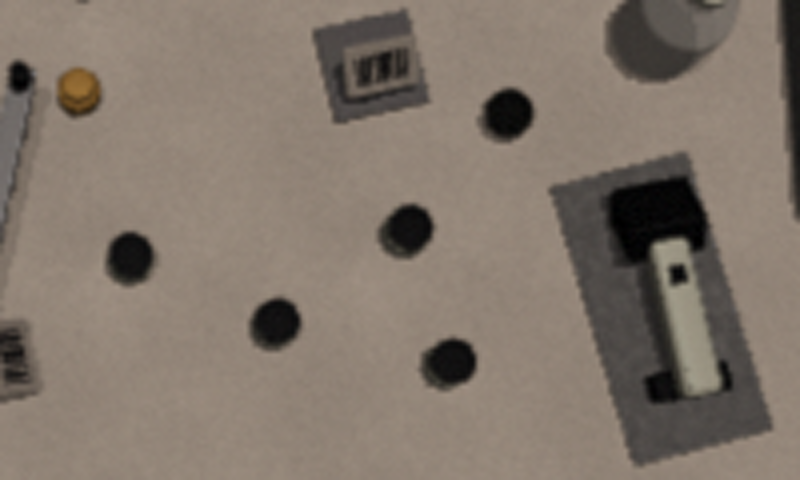

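View pics/t_b.png

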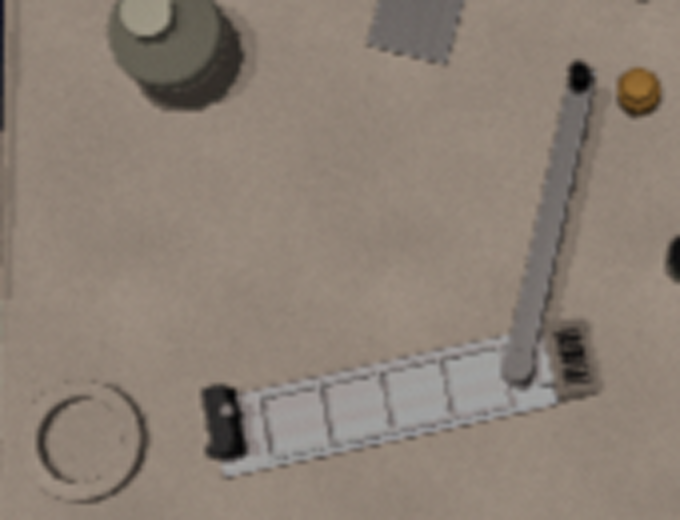

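View pics/s_a.png

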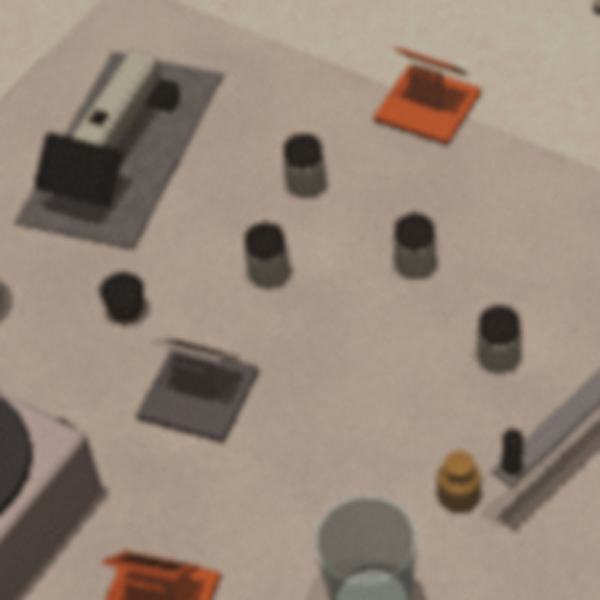

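View pics/s_b.png

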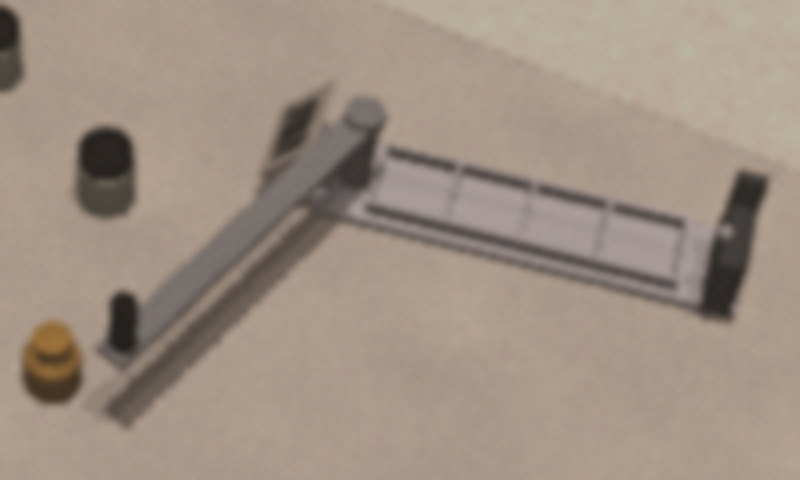

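```bash
cat > meas.py <<'E'
from h import *
im=cv2.imread('pics/top0.png'); sc=cv2.imread('pics/scene0.png')
def blobs(im,lo,hi,roi,amin,thr):
    g=im.max(axis=2); m=(g<thr).astype(np.uint8); k=np.zeros_like(m); x0,y0,x1,y1=roi; k[y0:y1,x0:x1]=1; m*=k
    n,l,s,c=cv2.connectedComponentsWithStats(m); 
    return [(c[i],s[i][4],s[i][:4]) for i in range(1,n) if s[i][4]>amin]
print("top");
for c,a,b in blobs(im,0,0,(290,210,425,310),30,45): print(np.round(c,1),a,b[2:],np.round(onz("top",*c,.048),4))
print("scene")
for c,a,b in blobs(sc,0,0,(180,150,335,250),30,50): print(np.round(c,1),a,b[2:],np.round(onz("scene",*c,.048),4))
E
python3 meas.py
python3 - <<'E'
from h import *
print("knob top t",onz("top",140+579/4,200+72/4,.107), "scene",onz("scene",290+124/4,190+296/4,.107))
print("hinge top t",onz("top",140+518/4,200+374/4,.071), "scene",onz("scene",290+366/4,190+110/4,.071))
for n,u,v in [("far comp outer TR corner floor walls",262,395),("a",330,460),("b",497,345),("c",268,470)]:
    print(n,onz("top",140+u/4,200+v/4,.018))
for n,u,v,z in [("fTL",313,30,.006),("fTR",408,10,.006),("fBR",428,102,.006),("fBL",335,122,.006),("lab",380,67,.049),
  ("mTL",551,188,.004),("mTR",686,153,.004),("mBR",771,428,.004),("mBL",640,465,.004),("handle head end",671,242,.05),("handle tail",704,394,.05)]:
    print(n,np.round(onz("top",280+u/4,200+v/4,z),4))
for n,u,v,z in [("carr lab",575,359,.041)]:
    print(n,np.round(onz("top",140+u/4,200+v/4,z),4))
E
```

```text
top
[406.7 228. ] 101 [11 11] [ 0.6168 -0.2805  0.048 ]
[381.9 256.7] 92 [11 11] [ 0.5316 -0.2022  0.048 ]
[312.2 263.9] 92 [11 11] [0.5145 0.0057 0.048 ]
[348.7 280.2] 96 [12 11] [ 0.4637 -0.1009  0.048 ]
[392.5 290. ] 97 [12 11] [ 0.4318 -0.229   0.048 ]
scene
[203.8 152.6] 56 [10  7] [ 0.4464 -0.3665  0.048 ]
[250.5 170.2] 83 [10 10] [ 0.4405 -0.2266  0.048 ]
[184.1 177.9] 181 [11 20] [ 0.5441 -0.3577  0.048 ]
[287.8 197.1] 93 [11 11] [ 0.4725 -0.0984  0.048 ]
[237.9 200.4] 95 [11 10] [ 0.5409 -0.199   0.048 ]
[190.8 218.9] 148 [12 15] [ 0.6437 -0.2651  0.048 ]
[316.  228.3] 101 [11 11] [0.5244 0.0085 0.048 ]
knob top t [0.64292015 0.08323232 0.107     ] scene [0.64457973 0.0849283  0.107     ]
hinge top t [0.42755638 0.13218702 0.071     ] scene [0.43769404 0.13552151 0.071     ]
far comp outer TR corner floor walls [0.42008795 0.32742155 0.018     ]
a [0.37069075 0.27630704 0.018     ]
b [0.45381358 0.15103637 0.018     ]
c [0.36427345 0.32248161 0.018     ]
fTL [ 0.6929 -0.1417  0.006 ]
fTR [ 0.7072 -0.2159  0.006 ]
fBR [ 0.6341 -0.228   0.006 ]
fBL [ 0.62   -0.1558  0.006 ]
lab [ 0.6533 -0.1866  0.049 ]
mTL [ 0.5654 -0.3193  0.004 ]
mTR [ 0.5903 -0.4243  0.004 ]
mBR [ 0.3793 -0.4744  0.004 ]
mBL [ 0.3538 -0.3743  0.004 ]
handle head end [ 0.5157 -0.3965  0.05  ]
handle tail [ 0.4029 -0.4134  0.05  ]
carr lab [0.4401 0.0917 0.041 ]
```

Run:
```python
from h import *
def P(u,v,z): return onz("top",140+u/4,200+v/4,z)
for z,a,b in [(0.018,(240,392),(500,337)),(0.0,(228,478),(557,402)),(.018,(268,470),(540,402))]:
    A,B=P(*a,z),P(*b,z); d=A-B; print(d, np.arctan2(-d[0],d[1]))
plan([.47,-.17,.30],0.22)
```

```text
[-0.03710574  0.19520859  0.        ] 0.1878415826336548
[-0.05172587  0.24831573  0.        ] 0.20537001160194107
[-0.04616999  0.20322348  0.        ] 0.22339631424555415
 move [-1.476 -1.879 -0.264] yaw -0.451 mm [-295. -376.  -53.]
```

Emit:
arm_command --moves '[-0.3,-0.4,-0.13,-0.225,-0.6,-0.8,-0.26,-0.225,-0.8,-1.0,-0.26,-0.225,-0.8,-1.0,-0.26,-0.3,-0.8,-1.0,-0.26,-0.3]' --jaw -1 --squeeze 20

```text
time_s: 0.78
tcp_pos: [0.3583, -0.3563, 0.3006]
tool_rot: [3.117, -0.388, 0.002]
ft_force: [-0.8, -0.7, -0.1]
finger_gap: 1.0
```

```bash
python3 -c "
from h import *
plan([.47,-.17,.30],0.22)"
```

```text
move [ 0.313 -1.04   0.003] yaw -0.149 mm [  63. -208.    1.]
```

Emit:
arm_command --moves '[0.1,-0.35,0,-0.06,0.2,-0.65,0,-0.12,0.313,-1.0,0,-0.149,0.313,-1.0,0,-0.149,0.313,-1.0,0,-0.149]'

```text
time_s: 1.4
tcp_pos: [0.4683, -0.1813, 0.2994]
tool_rot: [-3.124, -0.331, 0.0]
ft_force: [0.0, -0.1, -0.0]
finger_gap: 1.001
```

```bash
cat > shot.py <<'E'
import sys,json
from h import *
n=sys.argv[1]; p=pose(); im=vision.read_camera("wrist"); cv2.imwrite(f"pics/{n}.png",im); json.dump([list(p[0]),list(p[1])],open(f"pics/{n}.json","w")); print(p)
E
python3 shot.py w1
```

```text
(array([ 0.46830926, -0.18128353,  0.29941636]), array([-3.12373644e+00, -3.31158914e-01,  7.25775983e-05]))
```

View pics/w1.png

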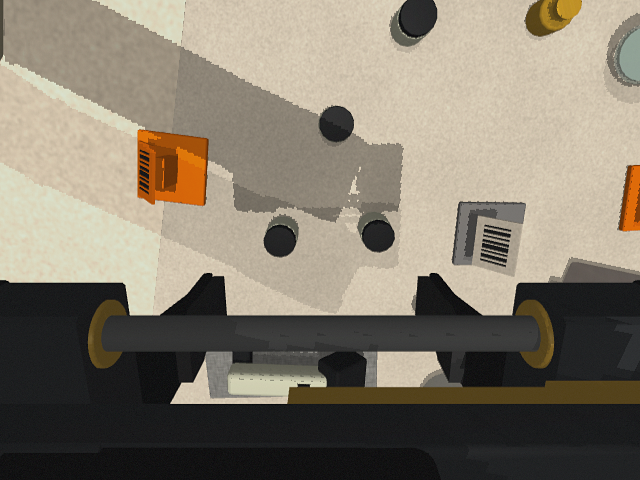

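```bash
cat > lids.py <<'E'
import sys,json
from h import *
n=sys.argv[1]; im=cv2.imread(f"pics/{n}.png"); p=[np.array(a) for a in json.load(open(f"pics/{n}.json"))]
m=(im.max(axis=2)<50).astype(np.uint8); m[268:]=0
cs,_=cv2.findContours(m,cv2.RETR_EXTERNAL,cv2.CHAIN_APPROX_NONE)
for c in cs:
    if cv2.contourArea(c)<300: continue
    (x,y),r=cv2.minEnclosingCircle(c)
    X=onz("wrist",x,y,.048,p); print("px",round(x),round(y),"r",round(r,1),"->",np.round(X,4))
E
python3 lids.py w1
python3 - <<'E'
from h import *
import json
p=[np.array(a) for a in json.load(open("pics/w1.json"))]
for u,v,z in [(495,245,.049),(486,219,.065),(523,227,.065),(517,274,.033),(477,264,.033)]: print(np.round(onz("wrist",u,v,z,p),4))
E
```

```text
px 280 240 r 15.9 -> [ 0.4339 -0.2304  0.048 ]
px 378 235 r 16.1 -> [ 0.5336 -0.2035  0.048 ]
px 336 124 r 17.6 -> [ 0.466  -0.1027  0.048 ]
px 418 16 r 21.6 -> [0.5179 0.0036 0.048 ]
[ 0.6567 -0.1876  0.049 ]
[ 0.6307 -0.1605  0.065 ]
[ 0.6693 -0.1606  0.065 ]
[ 0.7003 -0.218   0.033 ]
[ 0.6528 -0.216   0.033 ]
```

```bash
python3 -c "
from h import *
plan([.434,-.230,.040],0.205)
plan([.434,-.230,.12],0.205)"
```

```text
move [-0.212  0.195  1.297] yaw 0.001 mm [-42.  39. 259.]
 move [-0.213  0.195  0.897] yaw 0.001 mm [-43.  39. 179.]
```

Emit:
arm_command --moves '[-0.1,0.1,0.3,0,-0.212,0.195,0.6,0,-0.212,0.195,0.85,0,-0.212,0.195,0.95,0,-0.212,0.195,0.95,0]'

```text
time_s: 2.08
tcp_pos: [0.4324, -0.2309, 0.1082]
tool_rot: [-3.123, -0.322, 0.004]
ft_force: [0.8, 0.3, 0.1]
finger_gap: 1.005
```

```bash
python3 -c "
from h import *
plan([.434,-.230,.040],0.205)
"; python3 shot.py w2
```

```text
move [ 0.01  -0.002  0.341] yaw 0.0 mm [ 2. -0. 68.]
(array([ 0.43236928, -0.23091226,  0.10816421]), array([-3.12339333, -0.32176414,  0.0044754 ]))
```

View pics/w2.png

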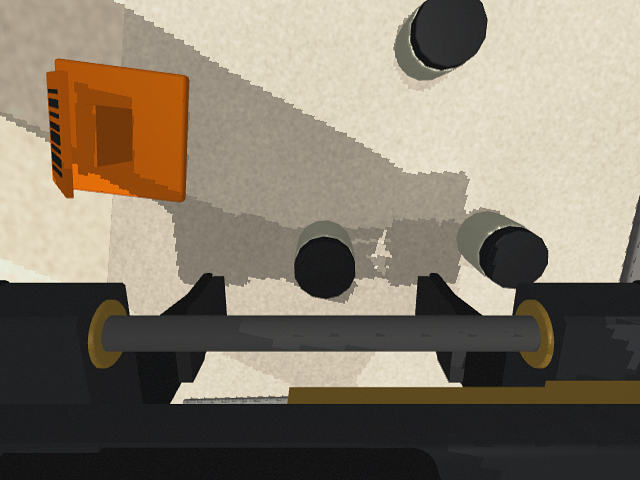

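```bash
python3 -c "
from h import *
import json
p=[np.array(a) for a in json.load(open('pics/w2.json'))]
print(onz('wrist',325,267,.048,p), onz('wrist',513,257,.048,p), onz('wrist',449,32,.048,p))
"
```

```text
[ 0.43368861 -0.22998914  0.048     ] [ 0.53220171 -0.20355954  0.048     ] [ 0.46619309 -0.10453643  0.048     ]
```

Emit:
arm_command --moves '[0.01,0,0.15,0,0.01,0,0.3,0,0.01,0,0.34,0,0.01,0,0.34,0,0.01,0,0.34,0]'

```text
time_s: 2.75
tcp_pos: [0.4371, -0.2301, 0.043]
tool_rot: [3.123, 0.325, 0.003]
ft_force: [0.1, 0.4, 0.4]
finger_gap: 1.001
```

Emit:
arm_command --moves '[0,0,0,0,0,0,0,0,0,0,0,0,0,0,0,0,0,0,0,0]' --jaw 1 --squeeze 20

```text
time_s: 3.38
tcp_pos: [0.4361, -0.2296, 0.0415]
tool_rot: [3.125, 0.326, -0.0]
ft_force: [0.2, 0.8, 0.1]
finger_gap: 0.518
```

Emit:
arm_command --moves '[0,0,0,0,0,0,0,0,0,0,0,0]'

```text
time_s: 3.75
tcp_pos: [0.4361, -0.2296, 0.0415]
tool_rot: [3.125, 0.325, -0.0]
ft_force: [-0.8, 0.2, 0.1]
finger_gap: 0.408
```

```bash
python3 -c "
from h import *
plan([.436,-.230,.12],0.205)
plan([.42,.06,.24],0.205)"
```

```text
move [-0.001  0.002 -0.392] yaw 0.001 mm [ -0.   0. -78.]
 move [ 0.22  -1.433 -0.992] yaw 0.001 mm [  44. -287. -198.]
```

Emit:
arm_command --moves '[0,0,-0.3,0,0.0,-0.15,-0.6,0,0.1,-0.45,-0.9,0,0.2,-0.75,-1.0,0,0.22,-1.0,-1.0,0]'

```text
time_s: 4.38
tcp_pos: [0.4394, -0.0388, 0.2407]
tool_rot: [3.124, 0.324, 0.005]
ft_force: [0.8, 0.4, -1.6]
finger_gap: 0.409
```

Emit:
arm_command --moves '[0,-0.3,0,0,0,-0.5,0,0,0,-0.5,0,0,0,-0.5,0,0]'

```text
time_s: 4.88
tcp_pos: [0.4181, 0.0567, 0.2388]
tool_rot: [3.124, 0.325, 0.0]
ft_force: [-0.7, -0.5, -0.7]
finger_gap: 0.408
```

```bash
python3 shot.py w3
```

```text
(array([0.41812114, 0.05674499, 0.23880503]), array([3.12427216e+00, 3.24768920e-01, 3.67280202e-05]))
```

View pics/w3.png

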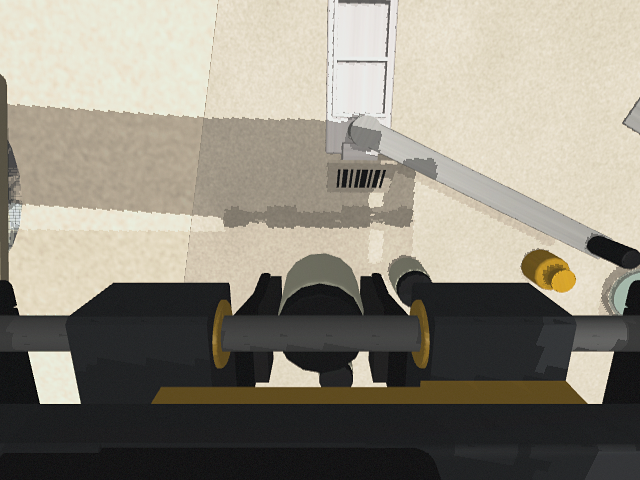

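Emit:
arm_command --moves '[0,-0.3,0,0,0,-0.6,0,0,0,-0.6,0,0,0,-0.6,0,0]'

```text
time_s: 5.42
tcp_pos: [0.3938, 0.1736, 0.2387]
tool_rot: [3.125, 0.323, -0.001]
ft_force: [-0.6, 0.3, -0.5]
finger_gap: 0.408
```

```bash
python3 shot.py w4
```

```text
(array([0.39381195, 0.17360067, 0.23867494]), array([ 3.12478731e+00,  3.22875712e-01, -6.78608777e-04]))
```

View pics/w4.png

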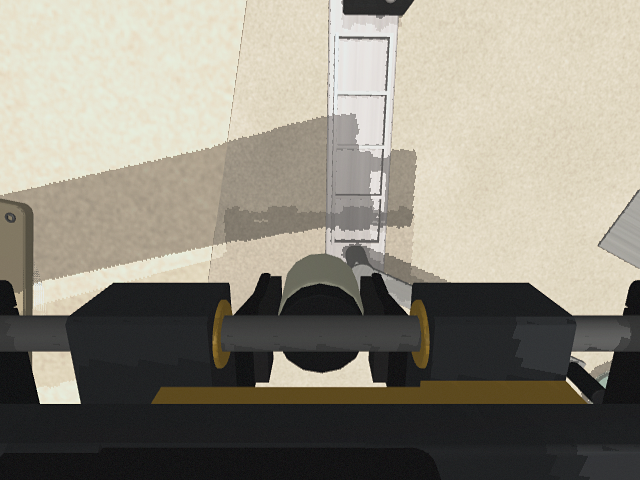

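```bash
python3 -c "
import cv2
im=cv2.imread('pics/w4.png'); im=cv2.convertScaleAbs(im[10:270,310:420],alpha=0.8)
cv2.imwrite('pics/w4z.png',cv2.rotate(cv2.resize(im,None,fx=3,fy=3,interpolation=cv2.INTER_CUBIC),cv2.ROTATE_90_CLOCKWISE))"
```

```text
(no output)
```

View pics/w4z.png

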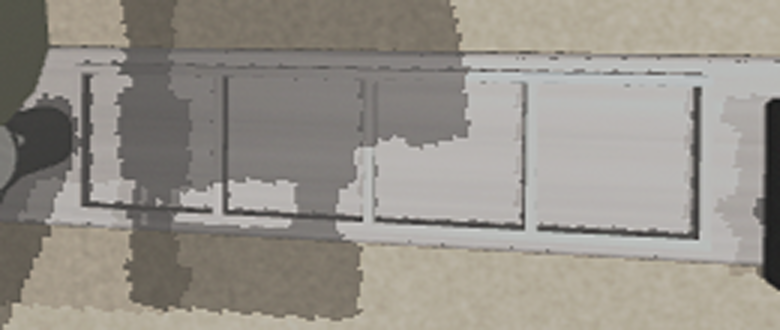

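Run:
```python
from h import *
import json
p=[np.array(a) for a in json.load(open("pics/w4.json"))]
def Q(a,b,z=.018): return onz("wrist",310+b/3,10+(780-a)/3,z,p)
A,B,C,D=Q(82,72),Q(82,209),Q(701,79),Q(701,240)
for x in (A,B,C,D): print(np.round(x,4))
print("len",np.linalg.norm(C-A),np.linalg.norm(D-B),"w",np.linalg.norm(A-B),np.linalg.norm(C-D))
for a,b in ((A,C),(B,D)): d=b-a; print("ang",np.arctan2(-d[0],d[1]))
print("centre y=-2mm", (A+B+C+D)/4)
for a in (219,368,530): print(Q(a,150))
```

```text
[0.4127 0.1427 0.018 ]
[0.4561 0.1517 0.018 ]
[0.3759 0.3206 0.018 ]
[0.4202 0.3299 0.018 ]
len 0.18169672386308186 0.18169117713019697 w 0.04431676032998422 0.04524373744849455
ang 0.20391025819901928
ang 0.1988082325105926
centre y=-2mm [0.41621403 0.23623005 0.018     ]
[0.42704817 0.19144359 0.018     ]
[0.41653194 0.23576596 0.018     ]
[0.40588062 0.28065774 0.018     ]
```

```bash
python3 -c "
from h import *
plan([.4024,.3038,.0505],0.202)"
```

```text
move [ 0.175 -0.631  0.941] yaw 0.001 mm [  35. -126.  188.]
```

Emit:
arm_command --moves '[0.08,-0.25,0,0,0.175,-0.5,0.2,0,0.175,-0.631,0.5,0,0.175,-0.631,0.65,0,0.175,-0.631,0.65,0]'

```text
time_s: 6.1
tcp_pos: [0.4008, 0.3035, 0.1063]
tool_rot: [3.123, 0.323, -0.009]
ft_force: [-0.5, 0.1, -0.6]
finger_gap: 0.405
```

```bash
python3 shot.py w5;python3 -c "
from h import *
plan([.4024,.3038,.0505],0.202)"
```

```text
(array([0.40082604, 0.3034827 , 0.10632715]), array([ 3.12276366,  0.32334929, -0.00855186]))
 move [0.003 0.002 0.29 ] yaw 0.001 mm [ 1.  0. 58.]
```

View pics/w5.png

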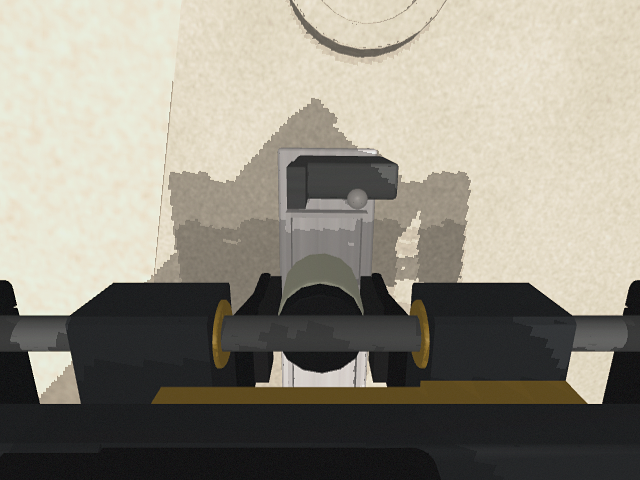

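Run:
```python
from h import *
import json
p=[np.array(a) for a in json.load(open("pics/w5.json"))]
O=np.array([.4162,.2362,.018]); yd=np.array([-.2006,.9797,0]); xd=np.array([.9797,.2006,0])
for x in(-.0215,.0215): print(proj("wrist",O+yd*.0905+xd*x,p))
print(onz("wrist",289,211,.018,p),onz("wrist",368,211,.018,p))
im=cv2.imread("pics/w5.png")[140:300,250:420]; cv2.imwrite("pics/w5z.png",cv2.resize(cv2.convertScaleAbs(im,alpha=.9),None,fx=4,fy=3.7))
print(pose())
```

```text
[289.70888297 217.47626233]
[361.17353866 217.82849927]
[0.37583775 0.32437731 0.018     ] [0.42213102 0.33409548 0.018     ]
(array([0.40189484, 0.30421327, 0.10842485]), array([ 3.12397455,  0.32276639, -0.00350746]))
```

View pics/w5z.png

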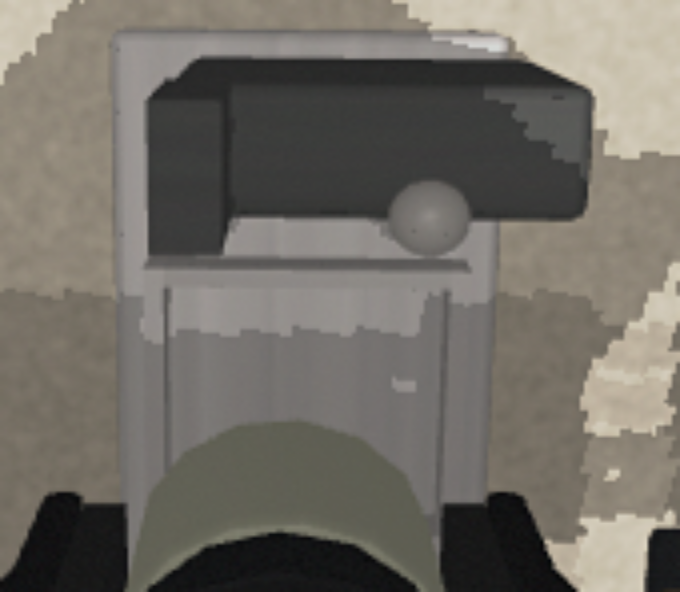

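Emit:
arm_command --moves '[0.006,0.002,0.12,0,0.006,0.002,0.22,0,0.006,0.002,0.28,0,0.006,0.002,0.28,0,0.006,0.002,0.28,0]'

```text
time_s: 6.78
tcp_pos: [0.4031, 0.3058, 0.0535]
tool_rot: [-3.124, -0.326, -0.001]
ft_force: [-0.2, 0.5, -1.0]
finger_gap: 0.408
```

```bash
python3 -c "
from h import *
plan([.4024,.3038,.0495],0.202); print(pose())"
```

```text
move [-0.006  0.009  0.02 ] yaw 0.002 mm [-1.  2.  4.]
(array([0.40313497, 0.30575066, 0.05353096]), array([-3.12433981e+00, -3.25502441e-01, -1.22725141e-03]))
```

Emit:
arm_command --moves '[0,0.008,0.01,0,0,0.008,0.017,0,0,0.008,0.017,0,0,0.008,0.017,0]'

```text
time_s: 7.28
tcp_pos: [0.4033, 0.3039, 0.0496]
tool_rot: [3.125, 0.325, 0.0]
ft_force: [0.3, -1.5, 1.1]
finger_gap: 0.408
```

Emit:
arm_command --moves '[0,0,0,0,0,0,0,0,0,0,0,0,0,0,0,0,0,0,0,0]' --jaw -1

```text
time_s: 7.9
tcp_pos: [0.4031, 0.3039, 0.0494]
tool_rot: [3.125, 0.326, 0.0]
ft_force: [0.4, -0.8, 0.0]
finger_gap: 0.891
```

```bash
python3 -c "
from h import *
plan([.4024,.3038,.0495],0.202); print(pose())
plan([.466,-.104,.24],0.202)
"
```

```text
move [-0.004 -0.    -0.   ] yaw 0.002 mm [-1. -0. -0.]
(array([0.40313747, 0.30388829, 0.04944359]), array([3.12458191e+00, 3.25593975e-01, 8.49153891e-05]))
 move [-0.113  2.061 -0.953] yaw 0.002 mm [ -23.  412. -191.]
```

Emit:
arm_command --moves '[0,0,-0.2,0,0,0,-0.5,0,0,0.3,-0.65,0,0,0.6,-0.65,0,0,0.9,-0.65,0]'

```text
time_s: 8.52
tcp_pos: [0.4406, 0.1258, 0.18]
tool_rot: [3.124, 0.326, 0.002]
ft_force: [1.9, -0.1, -0.5]
finger_gap: 1.002
```

Emit:
arm_command --moves '[-0.05,0.3,0,0,-0.1,0.6,0,0,-0.113,0.9,0,0,-0.113,1,0,0,-0.113,1,0,0]'

```text
time_s: 9.15
tcp_pos: [0.4594, -0.0731, 0.1793]
tool_rot: [-3.124, -0.323, 0.0]
ft_force: [-0.7, 0.8, 0.3]
finger_gap: 0.999
```

```bash
python3 shot.py w6; python3 lids.py w6; python3 -c "
from h import *
plan([.466,-.1035,.0415],0.202)
"
```

```text
(array([ 0.45937977, -0.07306055,  0.17931605]), array([-3.12422962e+00, -3.22635811e-01,  2.32271933e-04]))
px 322 266 r 21.6 -> [ 0.465  -0.0971  0.048 ]
px 428 141 r 26.4 -> [0.5167 0.0053 0.048 ]
 move [-0.001  0.164  0.689] yaw 0.002 mm [ -0.  33. 138.]
```

View pics/w6.png

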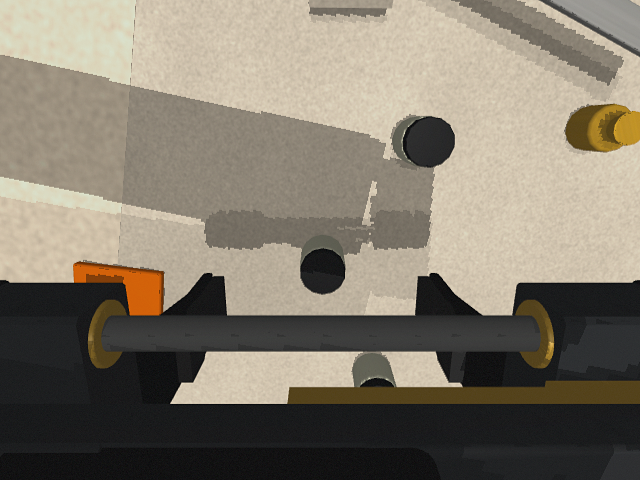

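Emit:
arm_command --moves '[0,0.1,0.15,0,0,0.162,0.4,0,0,0.162,0.6,0,0,0.162,0.688,0,0,0.162,0.688,0]'

```text
time_s: 9.82
tcp_pos: [0.466, -0.1027, 0.0418]
tool_rot: [-3.123, -0.329, 0.001]
ft_force: [0.5, 0.6, 1.1]
finger_gap: 1.004
```

Emit:
arm_command --moves '[0,0,0,0,0,0,0,0,0,0,0,0,0,0,0,0,0,0,0,0]' --jaw 1

```text
time_s: 10.45
tcp_pos: [0.466, -0.1044, 0.042]
tool_rot: [3.125, 0.325, 0.0]
ft_force: [1.1, 0.1, 0.4]
finger_gap: 0.514
```

Emit:
arm_command --moves '[0,0,0,0,0,0,0,0,0,0,0,0]'

```text
time_s: 10.82
tcp_pos: [0.4661, -0.1043, 0.0419]
tool_rot: [3.125, 0.325, 0.0]
ft_force: [0.8, -0.7, 1.6]
finger_gap: 0.407
```

```bash
python3 -c "
from h import *
plan([.4116,.2587,.12],0.202)
"
```

```text
move [ 0.107 -1.832 -0.391] yaw 0.002 mm [  21. -366.  -78.]
```

Emit:
arm_command --moves '[0,0,-0.3,0,0.0,-0.2,-0.55,0,0.03,-0.5,-0.7,0,0.06,-0.8,-0.7,0,0.06,-1,-0.7,0]'

```text
time_s: 11.45
tcp_pos: [0.4361, 0.0965, 0.1825]
tool_rot: [3.124, 0.328, 0.002]
ft_force: [0.4, 0.6, -1.1]
finger_gap: 0.408
```

Emit:
arm_command --moves '[0.04,-0.3,0,0,0.047,-0.6,0,0,0.047,-0.82,0.1,0,0.047,-0.832,0.2,0,0.047,-0.832,0.3,0]'

```text
time_s: 12.08
tcp_pos: [0.4114, 0.2581, 0.1206]
tool_rot: [3.124, 0.326, -0.001]
ft_force: [0.7, -0.9, -0.5]
finger_gap: 0.405
```

```bash
python3 -c "
from h import *
plan([.4116,.2582,.0505],0.202)
"
```

```text
move [ 0.001 -0.     0.351] yaw 0.002 mm [ 0. -0. 70.]
```

Emit:
arm_command --moves '[0.003,0,0.12,0,0.003,0,0.24,0,0.003,0,0.33,0,0.003,0,0.33,0,0.003,0,0.33,0]'

```text
time_s: 12.7
tcp_pos: [0.4125, 0.2588, 0.0564]
tool_rot: [-3.125, -0.325, -0.001]
ft_force: [-0.1, -0.5, -0.6]
finger_gap: 0.406
```

```bash
python3 -c "
from h import *
plan([.412,.2582,.0502],0.202)
"
```

```text
move [-0.003  0.002  0.031] yaw 0.002 mm [-1.  0.  6.]
```

Emit:
arm_command --moves '[0,0.003,0.015,0,0,0.003,0.03,0,0,0.003,0.03,0,0,0.003,0.03,0]'

```text
time_s: 13.2
tcp_pos: [0.4122, 0.2582, 0.0499]
tool_rot: [3.125, 0.326, 0.0]
ft_force: [0.1, 0.0, 0.3]
finger_gap: 0.409
```

Emit:
arm_command --moves '[0,0,0,0,0,0,0,0,0,0,0,0,0,0,0,0,0,0,0,0]' --jaw -1

```text
time_s: 13.82
tcp_pos: [0.4122, 0.2582, 0.0498]
tool_rot: [3.125, 0.326, -0.0]
ft_force: [-0.5, 0.6, 0.3]
finger_gap: 0.888
```

```bash
python3 -c "
from h import *
plan([.517,.0045,.18],0.202)
"
```

```text
move [ 0.252  1.349 -0.651] yaw 0.002 mm [  50.  270. -130.]
```

Emit:
arm_command --moves '[0,0,-0.2,0,0,0,-0.5,0,0.05,0.3,-0.65,0,0.15,0.6,-0.65,0,0.25,0.9,-0.65,0]'

```text
time_s: 14.45
tcp_pos: [0.4961, 0.0957, 0.1807]
tool_rot: [3.123, 0.325, 0.003]
ft_force: [0.8, 0.6, -0.8]
finger_gap: 0.998
```

Emit:
arm_command --moves '[0,0.2,0,0,0,0.35,0,0,0,0.35,0,0,0,0.35,0,0]'

```text
time_s: 14.95
tcp_pos: [0.5093, 0.03, 0.1799]
tool_rot: [-3.124, -0.326, -0.0]
ft_force: [-0.3, 0.0, -0.5]
finger_gap: 0.997
```

```bash
python3 shot.py w7; sed -i 's/m\[268:\]=0/m[int(sys.argv[2]) if len(sys.argv)>2 else 268:]=0/' lids.py; python3 lids.py w7 310; python3 -c "
from h import *
plan([.517,.0045,.0415],0.202)
"
```

```text
(array([0.5092582 , 0.03003063, 0.1798895 ]), array([-3.12428054e+00, -3.26416611e-01, -2.12830776e-05]))
px 64 295 r 65.5 -> [ 0.3278 -0.058   0.048 ]
px 576 294 r 64.6 -> [0.7083 0.0226 0.048 ]
px 445 294 r 32.6 -> [0.6109 0.0023 0.048 ]
px 196 294 r 32.1 -> [ 0.4263 -0.0365  0.048 ]
px 326 265 r 22.9 -> [0.5174 0.0064 0.048 ]
px 562 212 r 32.1 -> [0.6745 0.0808 0.048 ]
 move [0.011 0.135 0.692] yaw 0.002 mm [  2.  27. 138.]
```

View pics/w7.png

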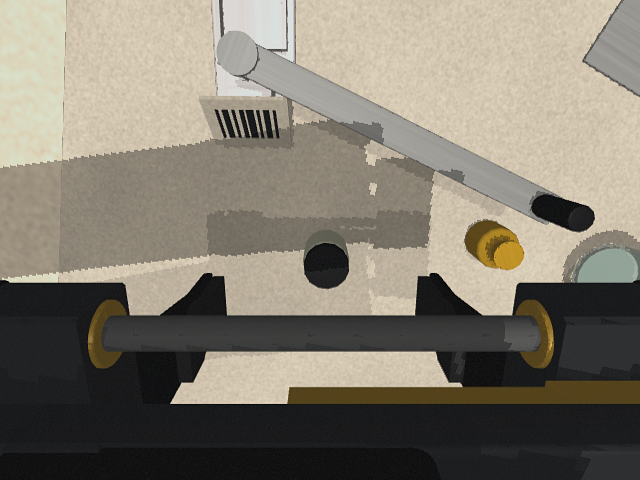

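Emit:
arm_command --moves '[0.01,0.09,0.15,0,0.012,0.125,0.4,0,0.012,0.125,0.6,0,0.012,0.125,0.69,0,0.012,0.125,0.69,0]'

```text
time_s: 15.62
tcp_pos: [0.5166, 0.0062, 0.0417]
tool_rot: [-3.124, -0.328, 0.002]
ft_force: [0.1, -0.2, 0.6]
finger_gap: 0.995
```

Emit:
arm_command --moves '[0,0,0,0,0,0,0,0,0,0,0,0,0,0,0,0,0,0,0,0]' --jaw 1

```text
time_s: 16.25
tcp_pos: [0.517, 0.0052, 0.042]
tool_rot: [3.125, 0.325, 0.0]
ft_force: [-0.6, 0.0, 0.2]
finger_gap: 0.514
```

Emit:
arm_command --moves '[0,0,0,0,0,0,0,0,0,0,0,0]'

```text
time_s: 16.62
tcp_pos: [0.517, 0.0052, 0.0419]
tool_rot: [3.125, 0.325, 0.0]
ft_force: [0.0, -0.4, 1.1]
finger_gap: 0.404
```

```bash
python3 -c "
from h import *
plan([.4212,.2135,.18],0.202)
"
```

```text
move [-0.254 -1.118 -0.691] yaw 0.002 mm [ -51. -224. -138.]
```

Emit:
arm_command --moves '[0,0,-0.3,0,0.0,0,-0.6,0,-0.05,-0.2,-0.7,0,-0.15,-0.5,-0.7,0,-0.25,-0.8,-0.7,0]'

```text
time_s: 17.25
tcp_pos: [0.4348, 0.1516, 0.182]
tool_rot: [3.124, 0.324, 0.001]
ft_force: [0.7, 1.2, -0.3]
finger_gap: 0.408
```

Emit:
arm_command --moves '[0,-0.2,0,0,0,-0.318,0,0,0,-0.318,0.1,0,0,-0.318,0.2,0,0,-0.318,0.3,0]'

```text
time_s: 17.88
tcp_pos: [0.4226, 0.2111, 0.1198]
tool_rot: [3.124, 0.323, -0.002]
ft_force: [1.0, 0.0, -0.6]
finger_gap: 0.41
```

```bash
python3 -c "
from h import *
plan([.4212,.2135,.0505],0.202)
"
```

```text
move [-0.004 -0.013  0.347] yaw 0.001 mm [-1. -3. 69.]
```

Emit:
arm_command --moves '[0,-0.011,0.12,0,0,-0.011,0.24,0,0,-0.011,0.33,0,0,-0.011,0.33,0,0,-0.011,0.33,0]'

```text
time_s: 18.5
tcp_pos: [0.4226, 0.2148, 0.0563]
tool_rot: [-3.124, -0.325, -0.001]
ft_force: [-0.5, 0.5, -0.6]
finger_gap: 0.408
```

```bash
python3 -c "
from h import *
plan([.4214,.2135,.0502],0.202)
"
```

```text
move [-0.007  0.005  0.031] yaw 0.002 mm [-1.  1.  6.]
```

Emit:
arm_command --moves '[-0.003,0.004,0.015,0,-0.003,0.004,0.03,0,-0.003,0.004,0.03,0,-0.003,0.004,0.03,0]'

```text
time_s: 19.0
tcp_pos: [0.4218, 0.2137, 0.0499]
tool_rot: [3.125, 0.325, 0.0]
ft_force: [-1.0, 0.2, -1.1]
finger_gap: 0.41
```

Emit:
arm_command --moves '[0,0,0,0,0,0,0,0,0,0,0,0,0,0,0,0,0,0,0,0]' --jaw -1

```text
time_s: 19.62
tcp_pos: [0.4218, 0.2137, 0.0498]
tool_rot: [3.125, 0.325, 0.0]
ft_force: [0.8, 0.4, -0.1]
finger_gap: 0.892
```

```bash
python3 -c "
from h import *
plan([.5329,-.2035,.18],0.202)
"
```

```text
move [ 0.114  2.156 -0.651] yaw 0.002 mm [  23.  431. -130.]
```

Emit:
arm_command --moves '[0,0,-0.2,0,0,0,-0.5,0,0.0,0.3,-0.65,0,0.05,0.6,-0.65,0,0.1,0.9,-0.65,0]'

```text
time_s: 20.25
tcp_pos: [0.479, 0.0402, 0.1807]
tool_rot: [3.123, 0.325, 0.003]
ft_force: [1.0, 0.1, 0.2]
finger_gap: 0.998
```

Emit:
arm_command --moves '[0.01,0.3,0,0,0.014,0.6,0,0,0.014,0.9,0,0,0.014,1,0,0,0.014,1,0,0]'

```text
time_s: 20.88
tcp_pos: [0.5221, -0.1535, 0.1796]
tool_rot: [-3.124, -0.322, 0.0]
ft_force: [-0.4, 0.3, -0.5]
finger_gap: 0.996
```

```bash
python3 shot.py w8; python3 lids.py w8 310; python3 -c "
from h import *
plan([.5329,-.2035,.0415],0.202)
"
```

```text
(array([ 0.5221253 , -0.15345359,  0.17955012]), array([-3.12411855e+00, -3.22262509e-01,  3.27354802e-04]))
px 576 295 r 64.5 -> [ 0.7209 -0.1616  0.048 ]
px 64 295 r 65.5 -> [ 0.3407 -0.2407  0.048 ]
px 323 297 r 22.2 -> [ 0.5338 -0.2025  0.048 ]
px 454 295 r 40.6 -> [ 0.6303 -0.1803  0.048 ]
px 196 294 r 32.1 -> [ 0.439  -0.2196  0.048 ]
 move [-0.001  0.266  0.691] yaw 0.002 mm [ -0.  53. 138.]
```

View pics/w8.png

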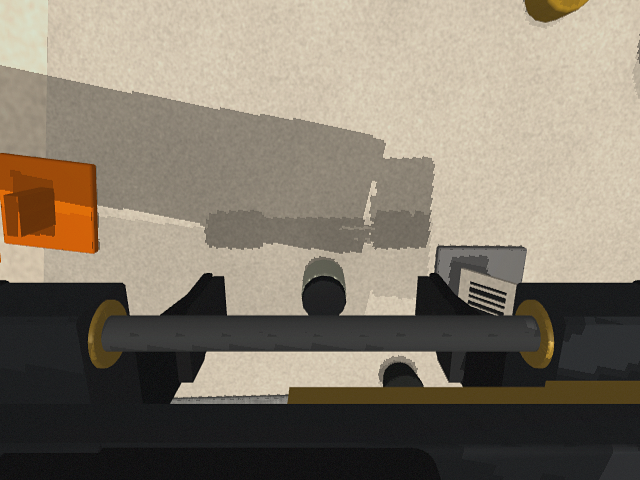

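Emit:
arm_command --moves '[0,0.15,0.1,0,0,0.262,0.3,0,0,0.262,0.55,0,0,0.262,0.69,0,0,0.262,0.69,0]'

```text
time_s: 21.55
tcp_pos: [0.5321, -0.2013, 0.0407]
tool_rot: [-3.122, -0.33, 0.004]
ft_force: [0.4, 0.3, -0.0]
finger_gap: 1.001
```

Emit:
arm_command --moves '[0,0,0,0,0,0,0,0,0,0,0,0,0,0,0,0,0,0,0,0]' --jaw 1

```text
time_s: 22.18
tcp_pos: [0.533, -0.2041, 0.042]
tool_rot: [3.125, 0.325, 0.0]
ft_force: [0.3, -0.5, -0.3]
finger_gap: 0.517
```

Emit:
arm_command --moves '[0,0,0,0,0,0,0,0,0,0,0,0]'

```text
time_s: 22.55
tcp_pos: [0.5331, -0.204, 0.0419]
tool_rot: [3.125, 0.325, 0.0]
ft_force: [-0.3, 0.0, 0.2]
finger_gap: 0.411
```

```bash
python3 -c "
from h import *
plan([.4304,.1684,.18],0.202)
"
```

```text
move [-0.119 -1.928 -0.691] yaw 0.002 mm [ -24. -386. -138.]
```

Emit:
arm_command --moves '[0,0,-0.3,0,0.0,-0.1,-0.6,0,0,-0.4,-0.7,0,-0.05,-0.7,-0.7,0,-0.1,-1,-0.7,0]'

```text
time_s: 23.18
tcp_pos: [0.4713, -0.0106, 0.1819]
tool_rot: [3.124, 0.326, 0.0]
ft_force: [0.8, 1.1, 0.7]
finger_gap: 0.407
```

Emit:
arm_command --moves '[-0.019,-0.3,0,0,-0.019,-0.6,0,0,-0.019,-0.92,0,0,-0.019,-0.925,0.1,0,-0.019,-0.925,0.2,0]'

```text
time_s: 23.8
tcp_pos: [0.43, 0.1687, 0.1414]
tool_rot: [3.124, 0.329, 0.001]
ft_force: [0.1, -1.0, -0.6]
finger_gap: 0.41
```

```bash
python3 -c "
from h import *
plan([.4304,.1676,.0505],0.202)
"
```

```text
move [0.001 0.006 0.454] yaw 0.002 mm [ 0.  1. 91.]
```

Emit:
arm_command --moves '[0.002,0.004,0.15,0,0.002,0.004,0.3,0,0.002,0.004,0.42,0,0.002,0.004,0.43,0,0.002,0.004,0.43,0]'

```text
time_s: 24.42
tcp_pos: [0.4311, 0.1674, 0.0565]
tool_rot: [-3.124, -0.326, -0.001]
ft_force: [-0.1, -0.1, -0.3]
finger_gap: 0.406
```

```bash
python3 -c "
from h import *
plan([.4306,.1678,.0502],0.202)
"
```

```text
move [-0.002 -0.003  0.032] yaw 0.002 mm [-0. -1.  6.]
```

Emit:
arm_command --moves '[-0.002,0.001,0.015,0,-0.002,0.001,0.03,0,-0.002,0.001,0.03,0,-0.002,0.001,0.03,0]'

```text
time_s: 24.92
tcp_pos: [0.4306, 0.1668, 0.0499]
tool_rot: [3.125, 0.325, 0.0]
ft_force: [0.3, 0.2, -0.9]
finger_gap: 0.406
```

Emit:
arm_command --moves '[0,0,0,0,0,0,0,0,0,0,0,0,0,0,0,0,0,0,0,0]' --jaw -1

```text
time_s: 25.55
tcp_pos: [0.4306, 0.1668, 0.0498]
tool_rot: [3.125, 0.326, 0.0]
ft_force: [-0.3, -0.4, 0.9]
finger_gap: 0.892
```

Emit:
arm_command --moves '[0,0,-0.2,0,0,0,-0.5,0,0,0,-0.8,0,0,0,-1,0,0,0,-1,0]'

```text
time_s: 26.18
tcp_pos: [0.4319, 0.1673, 0.2523]
tool_rot: [3.123, 0.324, 0.008]
ft_force: [-0.1, 0.4, -1.6]
finger_gap: 1.004
```

```bash
python3 shot.py w9; python3 lids.py w9 268
python3 - <<'E'
from h import *
cv2.imwrite("pics/s9.png",vision.read_camera("scene"))
im=cv2.imread("pics/s9.png"); cv2.imwrite('pics/s9z.png',cv2.resize(im[150:310,260:500],None,fx=3,fy=3,interpolation=cv2.INTER_CUBIC))
E
```

```text
(array([0.43187472, 0.16734177, 0.25231361]), array([3.12343533, 0.32442465, 0.00771872]))
px 318 214 r 19.4 -> [0.4301 0.1647 0.048 ]
px 319 159 r 19.9 -> [0.4211 0.2126 0.048 ]
px 318 100 r 21.5 -> [0.4109 0.2601 0.048 ]
px 319 43 r 23.7 -> [0.4026 0.3029 0.048 ]
```

View pics/w9.png

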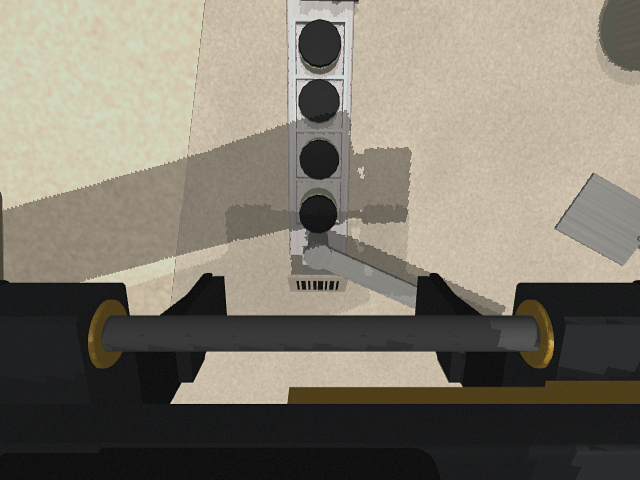

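View pics/s9z.png

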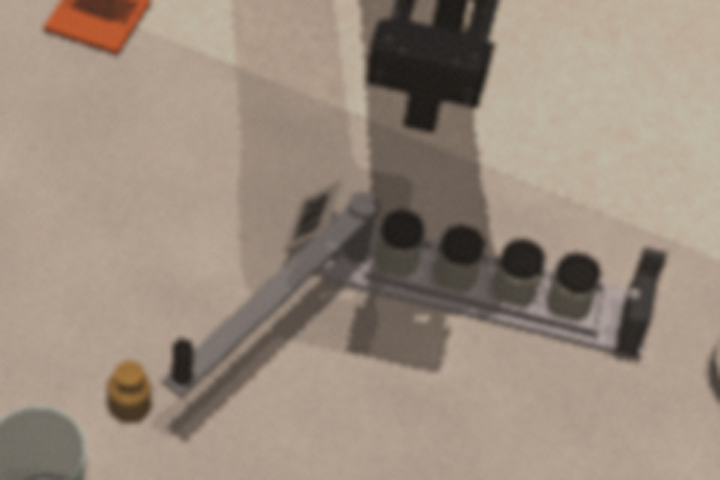

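```bash
python3 - <<'E'
from h import *
import json
p=[np.array(a) for a in json.load(open("pics/w7.json"))]
print("knob",onz("wrist",581,218,.107,p),"hinge top",onz("wrist",237,51,.075,p))
for u,v in((302,176),(302,190)): print("beaker",onz("top",u,v,.095),onz("top",u,v,.0))
print("beaker scene top rim",onz("scene",272,301,.095), "weight",onz("top",300,222,.04))
plan([.643,.084,.20],0.202)
print(readout.sense()["qpos"])
E
python3 -c "
import cv2
im=cv2.imread('pics/top0.png'); cv2.imwrite('pics/t_c.png',cv2.resize(im[160:240,260:340],None,fx=6,fy=6,interpolation=cv2.INTER_CUBIC))"
```

```text
knob [0.64632737 0.08447853 0.107     ] hinge top [0.43735189 0.13382355 0.075     ]
beaker [0.77166963 0.03049628 0.095     ] [0.7995772  0.03049622 0.        ]
beaker [0.72887618 0.03138138 0.095     ] [0.75425395 0.03143364 0.        ]
beaker scene top rim [0.76692666 0.03670842 0.095     ] weight [0.64397044 0.03952166 0.04      ]
 move [0.955 0.622 0.248] yaw 0.002 mm [191. 124.  50.]
[ 0.82712737  0.0603738  -1.30196548  1.81996364  0.0614172   1.30612972
 -0.28349172]
```

View pics/t_c.png

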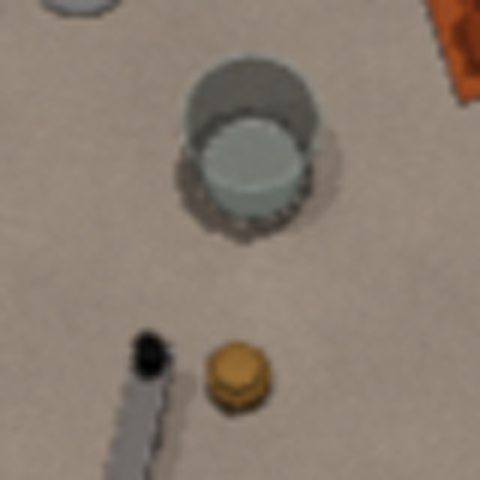

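Emit:
arm_command --moves '[0.25,0.15,0,0,0.5,0.3,0.1,0,0.75,0.5,0.15,0,0.96,0.62,0.2,0,0.96,0.62,0.2,0]' --jaw 0

```text
time_s: 26.9
tcp_pos: [0.6455, 0.0826, 0.204]
tool_rot: [-3.124, -0.32, 0.011]
ft_force: [-1.6, 0.3, -0.7]
finger_gap: 0.542
```

```bash
python3 shot.py w10; python3 -c "
from h import *
plan([.6445,.084,.110],0.202);print(readout.sense()['qpos'])"
```

```text
(array([0.64550619, 0.0826188 , 0.20400902]), array([-3.12393393, -0.31972661,  0.01071456]))
 move [0.004 0.006 0.479] yaw 0.002 mm [ 1.  1. 96.]
[ 0.5086315   0.63902068 -1.06194152  1.39972187  0.55079157  1.42466395
 -0.3396543 ]
```

View pics/w10.png

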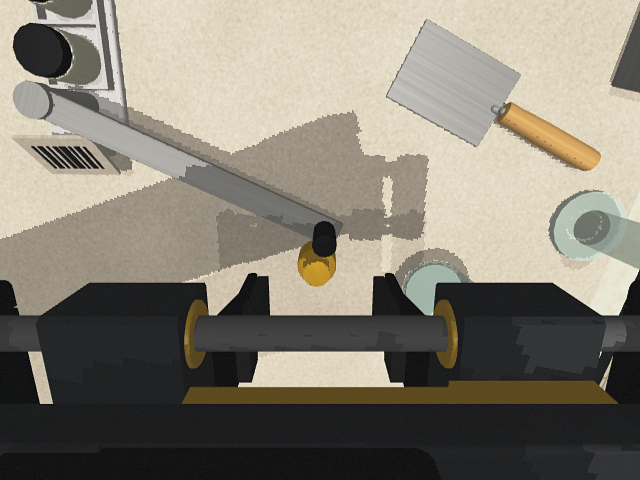

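```bash
python3 -c "
from h import *
import json
p=[np.array(a) for a in json.load(open('pics/w10.json'))]
print(onz('wrist',324,245,.107,p),onz('wrist',324,235,.107,p))
im=cv2.imread('pics/w10.png')[190:300,270:380]; cv2.imwrite('pics/w10z.png',cv2.resize(im,None,fx=5,fy=5))"
```

```text
[0.64586245 0.08465915 0.107     ] [0.64451058 0.09113586 0.107     ]
```

View pics/w10z.png

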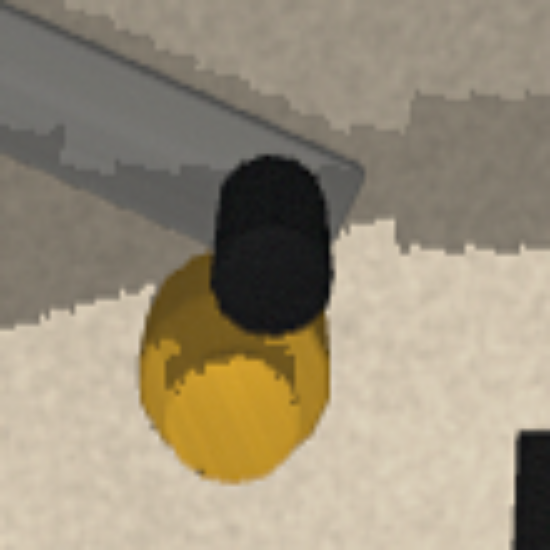

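Emit:
arm_command --moves '[0.004,-0.004,0.15,0,0.004,-0.004,0.3,0,0.004,-0.004,0.45,0,0.004,-0.004,0.465,0,0.004,-0.004,0.465,0]'

```text
time_s: 27.58
tcp_pos: [0.6443, 0.0868, 0.1177]
tool_rot: [-3.124, -0.327, -0.001]
ft_force: [-0.2, 0.5, 1.0]
finger_gap: 0.501
```

```bash
python3 -c "
from h import *
plan([.6455,.084,.110],0.202)"
```

```text
move [0.003 0.015 0.038] yaw 0.002 mm [1. 3. 8.]
```

Close with a light grip.

Emit:
arm_command --moves '[0.003,0.013,0.03,0,0.003,0.013,0.037,0,0.003,0.013,0.037,0,0.003,0.013,0.037,0,0.003,0.013,0.037,0]' --jaw 1 --squeeze 12

```text
time_s: 28.2
tcp_pos: [0.6466, 0.0832, 0.1098]
tool_rot: [3.125, 0.324, 0.003]
ft_force: [5.1, -0.8, -3.3]
finger_gap: 0.182
```

```bash
cat > arc.py <<'E'
from h import *
H=np.array([.4374,.1328]); p,r=pose(); R=Ro.from_rotvec(r).as_matrix()
v=p[:2]-H; a0=np.arctan2(v[1],v[0]); rad=np.linalg.norm(v); print("pose",p,"open angle",1.773-a0,"rad",rad)
import sys
step=float(sys.argv[1]); n=int(sys.argv[2])
for i in range(1,n+1):
    a=a0+step*i/5; w=np.append(H+(.2145+0*(rad))*np.array([np.cos(a),np.sin(a)]),.110)
    d=R.T@(w-p)/.2; print(i,"th",round(1.773-a,3),np.round(d,3), w[:2].round(3))
print(readout.sense()["qpos"].round(2), readout.sense()["finger_gap"])
E
python3 arc.py 1.0 10
```

```text
pose [0.64661984 0.08324823 0.10979873] open angle 2.0055556084648156 rad 0.21500772026200868
1 th 1.806 [ 0.069 -0.203 -0.001] [0.652 0.126]
2 th 1.606 [ 0.099 -0.415 -0.001] [0.649 0.169]
3 th 1.406 [ 0.086 -0.629 -0.001] [0.638 0.21 ]
4 th 1.206 [ 0.031 -0.836 -0.001] [0.618 0.248]
5 th 1.006 [-0.064 -1.028 -0.002] [0.592 0.282]
6 th 0.806 [-0.196 -1.197 -0.002] [0.559 0.309]
7 th 0.606 [-0.358 -1.336 -0.002] [0.522 0.33 ]
8 th 0.406 [-0.545 -1.441 -0.003] [0.481 0.343]
9 th 0.206 [-0.749 -1.506 -0.003] [0.438 0.347]
10 th 0.006 [-0.962 -1.53  -0.003] [0.395 0.343]
[ 0.49  0.72 -1.01  1.5   0.62  1.27 -0.38] 0.18153899938669132
```

Emit:
arm_command --moves '[0.039,-0.1,0,0,0.069,-0.203,0,0,0.089,-0.31,0,0,0.099,-0.415,0,0,0.097,-0.523,0,0]'

```text
time_s: 28.82
tcp_pos: [0.6447, 0.1903, 0.1099]
tool_rot: [-3.125, -0.324, -0.005]
ft_force: [7.5, 1.9, -3.6]
finger_gap: 0.181
```

```bash
python3 arc.py 0.5 6
```

```text
pose [0.64472079 0.19032078 0.10986141] open angle 1.5023591377989554 rad 0.21515238556684585
1 th 1.402 [-0.015 -0.106 -0.001] [0.637 0.21 ]
2 th 1.302 [-0.038 -0.211 -0.001] [0.629 0.23 ]
3 th 1.202 [-0.071 -0.313 -0.001] [0.618 0.249]
4 th 1.102 [-0.114 -0.411 -0.001] [0.605 0.266]
5 th 1.002 [-0.167 -0.505 -0.001] [0.591 0.282]
6 th 0.902 [-0.229 -0.592 -0.002] [0.576 0.297]
[ 0.3   0.76 -1.    1.44  0.64  1.29 -0.54] 0.18125396628246238
```

Emit:
arm_command --moves '[-0.012,-0.106,0,0,-0.036,-0.211,0,0,-0.07,-0.313,0,0,-0.113,-0.411,0,0,-0.166,-0.505,0,0]'

```text
time_s: 29.45
tcp_pos: [0.5926, 0.2858, 0.1103]
tool_rot: [-3.117, -0.326, -0.013]
ft_force: [21.0, 17.9, -14.4]
finger_gap: 0.198
```

```bash
python3 arc.py 0.5 6
```

```text
pose [0.59260508 0.28579415 0.11030088] open angle 0.9947754313106086 rad 0.2179353720492957
1 th 0.895 [-0.077 -0.078  0.001] [0.574 0.298]
2 th 0.795 [-0.147 -0.159  0.001] [0.557 0.311]
3 th 0.695 [-0.226 -0.232  0.001] [0.539 0.322]
4 th 0.595 [-0.311 -0.297  0.001] [0.519 0.331]
5 th 0.495 [-0.403 -0.353  0.   ] [0.499 0.338]
6 th 0.395 [-0.499 -0.399 -0.   ] [0.478 0.343]
[ 0.17  0.73 -1.02  1.49  0.64  1.27 -0.71] 0.1977716879097133
```

```bash
python3 shot.py w11; python3 -c "
from h import *
im=vision.read_camera('scene'); cv2.imwrite('pics/s11.png',cv2.resize(im[130:330,260:500],None,fx=3,fy=3,interpolation=cv2.INTER_CUBIC)); s=readout.sense(); print(s['ft_force'],s['torque'],s['tcp_pos'])"
```

```text
(array([0.59260508, 0.28579415, 0.11030088]), array([-3.11711437, -0.32553424, -0.0131183 ]))
[ 18.94939069  18.62073562 -15.04491953] [ 4.22265456 -4.26316312  0.25346315] [0.59041153 0.28844906 0.11065848]
```

View pics/w11.png

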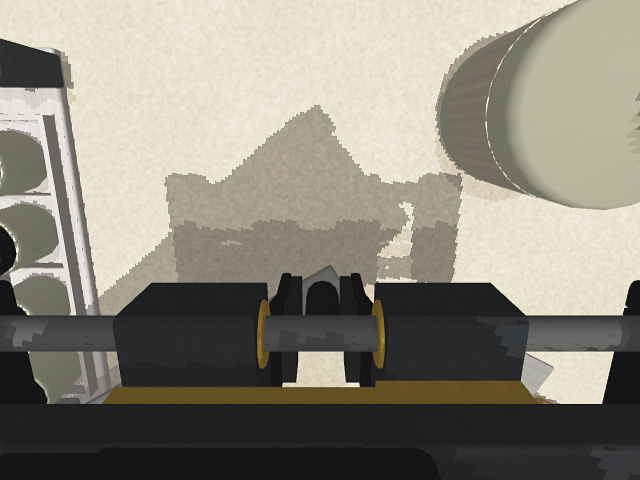

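View pics/s11.png

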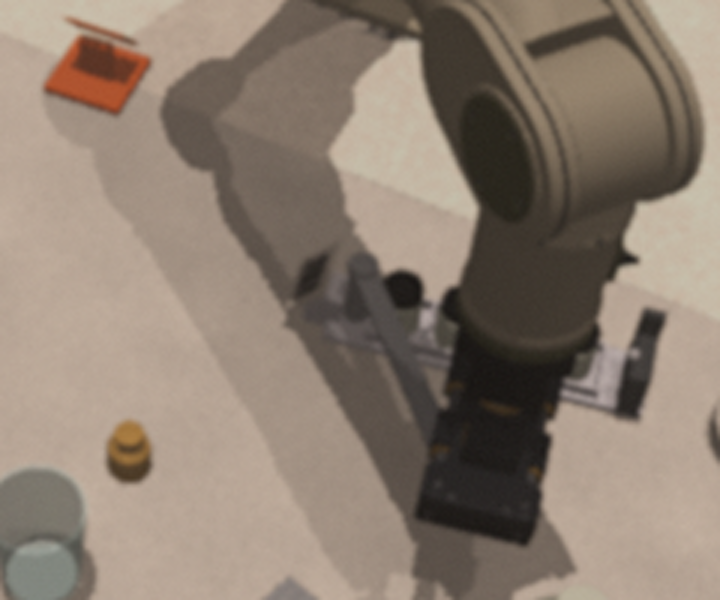

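```bash
sed -i 's/H=np.array(\[.4374,.1328\])/H=np.array([.4380,.1357])/; s/(.2145+0\*(rad))/.2155/' arc.py; python3 arc.py 0.5 8
```

```text
pose [0.59041153 0.28844906 0.11065848] open angle 0.9864957506973261 rad 0.21578125373352103
1 th 0.886 [-0.064 -0.087  0.003] [0.574 0.303]
2 th 0.786 [-0.135 -0.167  0.004] [0.557 0.315]
3 th 0.686 [-0.214 -0.241  0.004] [0.538 0.326]
4 th 0.586 [-0.3   -0.305  0.003] [0.519 0.335]
5 th 0.486 [-0.392 -0.361  0.003] [0.498 0.343]
6 th 0.386 [-0.49  -0.408  0.003] [0.477 0.348]
7 th 0.286 [-0.591 -0.445  0.002] [0.456 0.35 ]
8 th 0.186 [-0.695 -0.471  0.001] [0.435 0.351]
[ 0.17  0.73 -1.02  1.49  0.63  1.27 -0.71] 0.1768553106133877
```

Emit:
arm_command --moves '[-0.055,-0.115,0,0,-0.13,-0.197,0,0,-0.21,-0.27,0,0,-0.296,-0.335,0,0,-0.388,-0.391,0,0]' --squeeze 6

```text
time_s: 30.18
tcp_pos: [0.4969, 0.3445, 0.1104]
tool_rot: [-3.122, -0.327, -0.002]
ft_force: [1.3, 2.0, 4.6]
finger_gap: 0.183
```

```bash
python3 arc.py 0.5 6
```

```text
pose [0.49689559 0.34445157 0.1103744 ] open angle 0.4771886863921462 rad 0.21690069156573502
1 th 0.377 [-0.101 -0.039  0.002] [0.476 0.348]
2 th 0.277 [-0.203 -0.074  0.002] [0.454 0.351]
3 th 0.177 [-0.308 -0.099  0.002] [0.433 0.351]
4 th 0.077 [-0.414 -0.114  0.001] [0.411 0.35 ]
5 th -0.023 [-0.522 -0.117  0.001] [0.39  0.346]
6 th -0.123 [-0.629 -0.11   0.001] [0.369 0.34 ]
[ 0.11  0.65 -1.07  1.63  0.6   1.22 -0.88] 0.18287814337755826
```

Emit:
arm_command --moves '[-0.06,-0.024,0,0,-0.12,-0.05,0,0,-0.203,-0.074,0,0,-0.308,-0.1,0,0,-0.36,-0.108,0,0]' --squeeze 15

```text
time_s: 30.8
tcp_pos: [0.4218, 0.3502, 0.1104]
tool_rot: [-3.123, -0.329, -0.003]
ft_force: [11.5, 8.9, 2.4]
finger_gap: 0.177
```

```bash
python3 arc.py 0.25 5
```

```text
pose [0.42184996 0.35017988 0.11036157] open angle 0.12704686792627817 rad 0.2150870590507158
1 th 0.077 [-0.053 -0.008  0.002] [0.411 0.35 ]
2 th 0.027 [-0.107 -0.011  0.002] [0.4   0.348]
3 th -0.023 [-0.161 -0.012  0.002] [0.39  0.346]
4 th -0.073 [-0.215 -0.009  0.001] [0.379 0.343]
5 th -0.123 [-0.268 -0.005  0.001] [0.369 0.34 ]
[ 0.14  0.55 -1.14  1.78  0.54  1.16 -0.96] 0.17740487044672318
```

Emit:
arm_command --moves '[-0.05,-0.01,0,0,-0.1,-0.012,0,0,-0.14,-0.012,0,0,-0.155,-0.012,0,0,-0.155,-0.012,0,0]'

```text
time_s: 31.42
tcp_pos: [0.3946, 0.3461, 0.1105]
tool_rot: [-3.121, -0.324, -0.009]
ft_force: [12.6, 10.9, -3.4]
finger_gap: 0.182
```

```bash
python3 arc.py 0.25 1
```

```text
pose [0.39461878 0.34612394 0.1104786 ] open angle -0.0011088825045157957 rad 0.2148491684594098
1 th -0.051 [-0.054 -0.002  0.002] [0.384 0.344]
[ 0.16  0.5  -1.17  1.84  0.51  1.14 -0.98] 0.18168971555821006
```

Emit:
arm_command --moves '[-0.01,0,0,0,-0.02,0,0,0,-0.02,0,0,0]'

```text
time_s: 31.8
tcp_pos: [0.3939, 0.3459, 0.1109]
tool_rot: [-3.118, -0.32, -0.017]
ft_force: [26.2, 17.8, -15.1]
finger_gap: 0.18
```

Emit:
arm_command --moves '[0.02,0,0,0,0.02,0,0,0,0.02,0,0,0,0.02,0,0,0,0.02,0,0,0]' --jaw 0

```text
time_s: 32.42
tcp_pos: [0.3918, 0.3446, 0.1093]
tool_rot: [3.124, 0.326, -0.0]
ft_force: [0.7, 0.4, -0.3]
finger_gap: 0.493
```

Emit:
arm_command --moves '[0,0,-0.2,0,0,0,-0.45,0,0,0,-0.7,0,0,0.2,-0.8,0,0,0.4,-0.8,0]'

```text
time_s: 33.05
tcp_pos: [0.4088, 0.2666, 0.2708]
tool_rot: [-3.124, -0.328, -0.003]
ft_force: [0.6, -1.0, -0.1]
finger_gap: 0.497
```

```bash
python3 shot.py w12
python3 - <<'E'
from h import *
im=vision.read_camera("top");cv2.imwrite('pics/t12f.png',im); cv2.imwrite('pics/t12.png',cv2.resize(im[150:330,140:480],None,fx=2.3,fy=2.3))
E
```

```text
(array([0.40881053, 0.26663385, 0.27079792]), array([-3.12361217, -0.32832833, -0.00317203]))
```

View pics/w12.png

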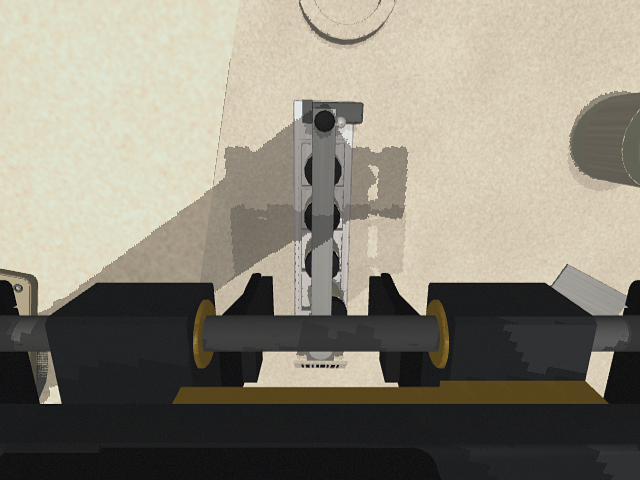

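View pics/t12.png

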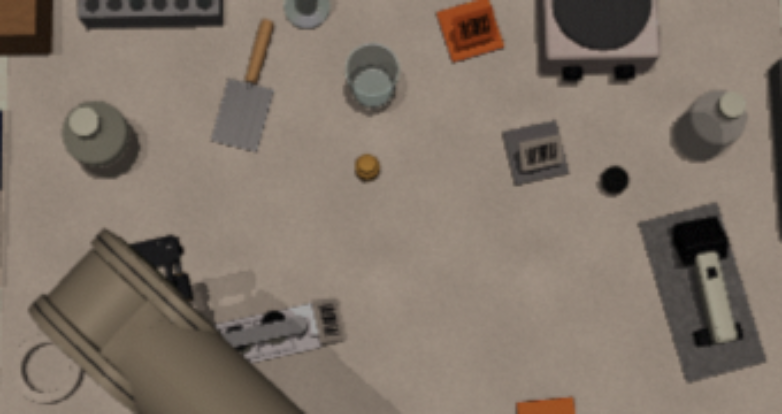

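Run:
```python
from h import *
import json
p=[np.array(a) for a in json.load(open("pics/w12.json"))]
k=onz("wrist",325,121,.107,p); print(k, 1.773-np.arctan2(k[1]-.1357,k[0]-.438), np.linalg.norm(k[:2]-[.438,.1357]))
# scanner from t12f at old crop coordinates
im=cv2.imread('pics/t12f.png'); cv2.imwrite('pics/t12z.png',cv2.resize(im[230:320,400:490],None,fx=6,fy=6,interpolation=cv2.INTER_CUBIC))
plan([.44,-.40,.30],0.2)
print(readout.sense()['qpos'])
```

```text
[0.39537414 0.34402459 0.107     ] 0.00037678750952019335 0.21264077535548867
 move [-0.513  3.272 -0.144] yaw -0.0 mm [-103.  654.  -29.]
[ 0.60841354  0.21883047 -1.39294785  1.73123107  0.2222123   1.37726995
 -0.62448727]
```

View pics/t12z.png

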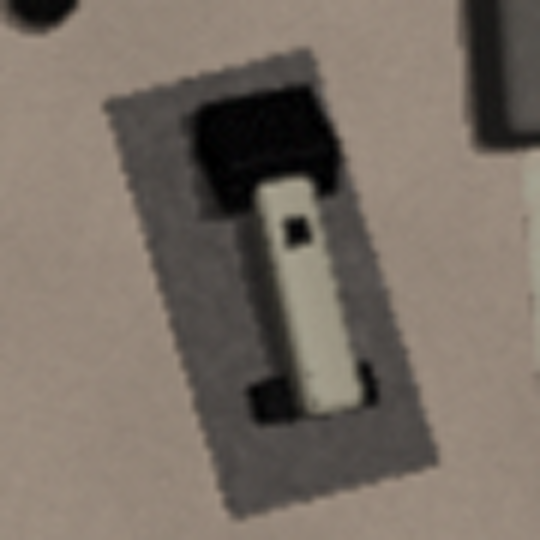

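```bash
python3 - <<'E'
from h import *
import json
Z=lambda u,v,z: onz("top",400+u/6,230+v/6,z)
m=[Z(*c,.004) for c in ((107,100),(312,48),(440,463),(235,518))]
print("mat c",np.mean(m,0)); d=m[0]-m[3]; e=m[1]-m[2]; print(np.linalg.norm(d),np.linalg.norm(e),np.linalg.norm(m[0]-m[1]), np.arctan2(d[1],d[0]),np.arctan2(e[1],e[0]))
h,t=Z(287,183,.054),Z(333,410,.054); d=h-t; print("handle",h,t,np.linalg.norm(d),np.arctan2(d[1],d[0]))
p1=[np.array(a) for a in json.load(open("pics/w1.json"))]
c=[onz("wrist",u,v,z,p1) for u,v,z in [(486,219,.0275),(477,264,.0275),(523,227,.0705),(517,274,.0705)]]
for x in c: print(np.round(x,4))
print("stand label",np.mean(c,0)); 
for a,b in((0,1),(2,3)): d=c[b]-c[a]; print(np.linalg.norm(d),np.arctan2(d[0],-d[1]))
for a,b in((0,2),(1,3)): d=c[b]-c[a]; print(np.linalg.norm(d),np.arctan2(d[1],d[0]))
E
python3 -c "
import cv2
im=cv2.imread('pics/w1.png'); cv2.imwrite('pics/w1z.png',cv2.resize(im[190:290,445:545],None,fx=6,fy=6,interpolation=cv2.INTER_CUBIC))
im=cv2.imread('pics/w7.png'); cv2.imwrite('pics/w7z.png',cv2.resize(im[80:160,190:310],None,fx=6,fy=6,interpolation=cv2.INTER_CUBIC))"
```

```text
mat c [ 0.47245635 -0.39836443  0.004     ]
0.21912676947172718 0.21818788890506402 0.10911154990511744 0.24031643677791834 0.2319156278214118
handle [ 0.51520432 -0.39572651  0.054     ] [ 0.40318064 -0.41092071  0.054     ] 0.11304941126696753 0.13481114590333326
[ 0.6486 -0.1658  0.0275]
[ 0.6555 -0.2175  0.0275]
[ 0.6661 -0.1599  0.0705]
[ 0.6773 -0.2079  0.0705]
stand label [ 0.66189794 -0.18776751  0.049     ]
0.052201259880508846 0.13176601226869525
0.049313214945064326 0.22868399187574365
0.04679804133549225 0.3238626903110937
0.049168734068431696 0.4141969722333593
```

View pics/w1z.png

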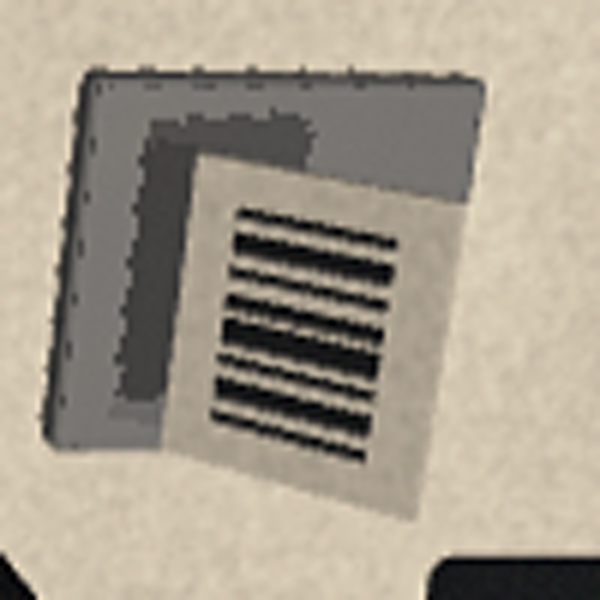

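View pics/w7z.png

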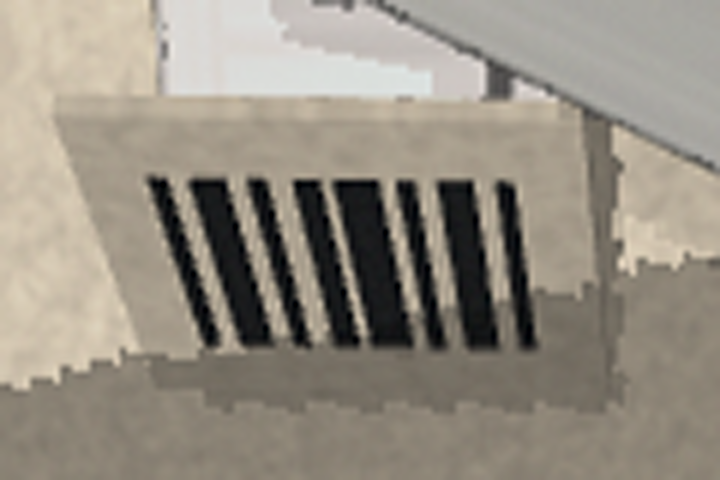

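Run:
```python
from h import *
import json
p1=[np.array(a) for a in json.load(open("pics/w1.json"))]
p7=[np.array(a) for a in json.load(open("pics/w7.json"))]
c=[onz("wrist",445+u/6,190+v/6,.006,p1) for u,v in((92,72),(482,82),(45,440))]
d=c[1]-c[0];print(np.arctan2(d[1],d[0]),np.linalg.norm(d)); d=c[2]-c[0]; print(np.arctan2(d[0],-d[1]),np.linalg.norm(d))
L=onz("wrist",248.7,123.8,.041,p7); print("carr label",L)
H=np.array([.438,.1357]); yd=np.array([-.2006,.9797]); xd=np.array([.9797,.2006]); print("rel hinge",(L[:2]-H)@xd,(L[:2]-H)@yd)
p3=[np.array(a) for a in json.load(open("pics/w3.json"))]
print("w3",onz("wrist",360,178,.041,p3))
plan([.44,-.40,.30],0.135-np.pi/2)
```

```text
0.1846596520204014 0.07396834287794624
0.18253785764651154 0.07373461137229519
carr label [0.44429895 0.09428705 0.041     ]
rel hinge -0.0021363517822886235 -0.04183583725471918
w3 [0.4444312  0.09426837 0.041     ]
 move [-0.513  3.272 -0.144] yaw -0.479 mm [-103.  654.  -29.]
```

Emit:
arm_command --moves '[0,0.3,-0.1,0.05,0,0.6,-0.15,0.1,0,0.9,-0.15,0.15,0,1,-0.15,0.2,0,1,-0.15,0.26]' --jaw -0.3

```text
time_s: 33.78
tcp_pos: [0.45, 0.0681, 0.2993]
tool_rot: [2.992, -0.956, 0.0]
ft_force: [0.3, 1.3, 1.0]
finger_gap: 0.647
```

```bash
python3 -c "
from h import *
plan([.46,-.33,.30],0.135-np.pi/2)"
```

```text
move [ 1.195  1.593 -0.002] yaw 0.26 mm [239. 319.  -0.]
```

Emit:
arm_command --moves '[0.2,0.25,0,0.05,0.35,0.5,0,0.1,0.55,0.75,0,0.15,0.73,1,0,0.2,0.73,1,0,0.26]'

```text
time_s: 34.4
tcp_pos: [0.4543, -0.1816, 0.2984]
tool_rot: [-2.364, 2.067, 0.003]
ft_force: [-0.4, 1.1, -0.4]
finger_gap: 0.653
```

```bash
python3 -c "
from h import *
plan([.46,-.36,.30],0.135-np.pi/2)"
```

```text
move [ 0.888  0.091 -0.01 ] yaw -0.0 mm [178.  18.  -2.]
```

Emit:
arm_command --moves '[0.3,0.05,0,0,0.6,0.1,0,0,0.89,0.2,0,0,0.89,0.25,0,0,0.89,0.25,0,0]'

```text
time_s: 35.02
tcp_pos: [0.4319, -0.3597, 0.2992]
tool_rot: [-2.378, 2.052, 0.001]
ft_force: [0.2, -0.1, 0.4]
finger_gap: 0.646
```

```bash
python3 shot.py w13
```

```text
(array([ 0.43190462, -0.35965313,  0.29921208]), array([-2.37792396e+00,  2.05246765e+00,  1.04466071e-03]))
```

View pics/w13.png

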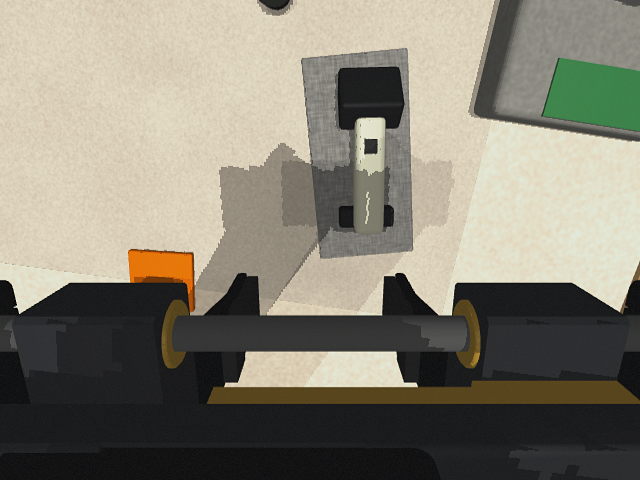

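Run:
```python
from h import *
import json
p=[np.array(a) for a in json.load(open("pics/w13.json"))]
m=[onz("wrist",u,v,.004,p) for u,v in((302,60),(407,49),(413,250),(321,258))]
print("mat",np.mean(m,0)); 
for a,b in((0,3),(1,2)): d=m[a]-m[b]; print(np.linalg.norm(d),np.arctan2(d[1],d[0]))
h,t=onz("wrist",370.5,117,.054,p),onz("wrist",369,234,.054,p); d=h-t; s=np.arctan2(d[1],d[0]); print(h,t,np.linalg.norm(d),s)
u=d/np.linalg.norm(d); o=(h+t)/2+u*.020; print("origin",o); g=o+u*.005; print("grasp",g)
plan([g[0],g[1],.15],s-np.pi/2); plan([g[0],g[1],.048],s-np.pi/2)
```

```text
mat [ 0.4745698  -0.39819339  0.004     ]
0.21707838560970194 0.23695777063084392
0.2175417085836667 0.2389353411277299
[ 0.51997079 -0.39423864  0.054     ] [ 0.40628349 -0.41347443  0.054     ] 0.11530315398514514 0.16761167673763622
origin [ 0.48284686 -0.40051997  0.054     ]
grasp [ 0.48777679 -0.39968583  0.054     ]
 move [ 0.242 -0.243  0.748] yaw -0.006 mm [ 48. -49. 150.]
 move [ 0.243 -0.243  1.258] yaw -0.006 mm [ 49. -49. 252.]
```

Emit:
arm_command --moves '[0.1,-0.1,0.2,-0.005,0.243,-0.243,0.4,-0.005,0.243,-0.243,0.7,-0.005,0.243,-0.243,0.85,-0.005,0.243,-0.243,0.85,-0.005]'

```text
time_s: 35.7
tcp_pos: [0.487, -0.399, 0.1279]
tool_rot: [-2.397, 2.031, 0.005]
ft_force: [-0.0, 0.3, -0.0]
finger_gap: 0.649
```

```bash
python3 shot.py w14; python3 -c "
from h import *
plan([.4875,-.3997,.048],.155-np.pi/2)"
```

```text
(array([ 0.48701083, -0.39897346,  0.12785356]), array([-2.39669083,  2.03058035,  0.00538778]))
 move [-0.001  0.002  0.41 ] yaw 0.003 mm [-0.  0. 82.]
```

View pics/w14.png

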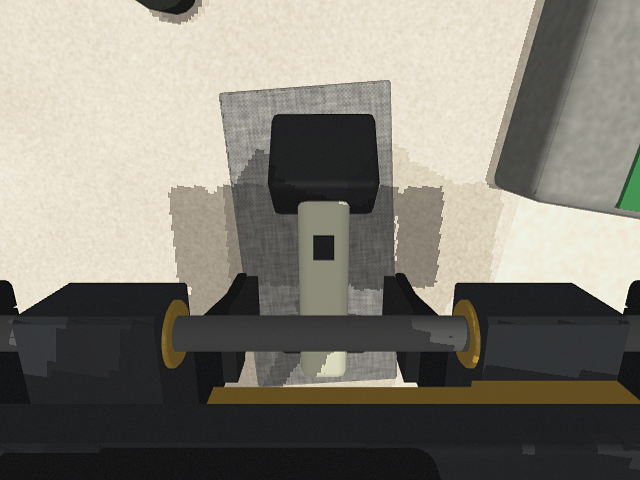

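Emit:
arm_command --moves '[0,0.002,0.15,0.002,0,0.002,0.3,0.002,0,0.002,0.38,0.002,0,0.002,0.395,0.002,0,0.002,0.395,0.002]'

```text
time_s: 36.38
tcp_pos: [0.4875, -0.4015, 0.0519]
tool_rot: [-2.388, 2.041, -0.003]
ft_force: [0.6, -0.4, 0.2]
finger_gap: 0.649
```

Emit:
arm_command --moves '[0,0,0,0,0,0,0,0,0,0,0,0,0,0,0,0,0,0,0,0]' --jaw 1 --squeeze 35

```text
time_s: 37.0
tcp_pos: [0.4867, -0.4012, 0.0507]
tool_rot: [2.388, -2.041, 0.0]
ft_force: [-1.3, 1.1, 3.9]
finger_gap: 0.343
```

Emit:
arm_command --moves '[0,0,-0.1,0,0,0,-0.3,0,0,0,-0.5,0,0,0,-0.5,0]'

```text
time_s: 37.5
tcp_pos: [0.4884, -0.402, 0.1549]
tool_rot: [-2.388, 2.041, -0.01]
ft_force: [0.6, -0.6, -1.7]
finger_gap: 0.339
```

```bash
python3 shot.py w15
```

```text
(array([ 0.48842534, -0.40197706,  0.1549313 ]), array([-2.38792291,  2.04131222, -0.00979127]))
```

View pics/w15.png

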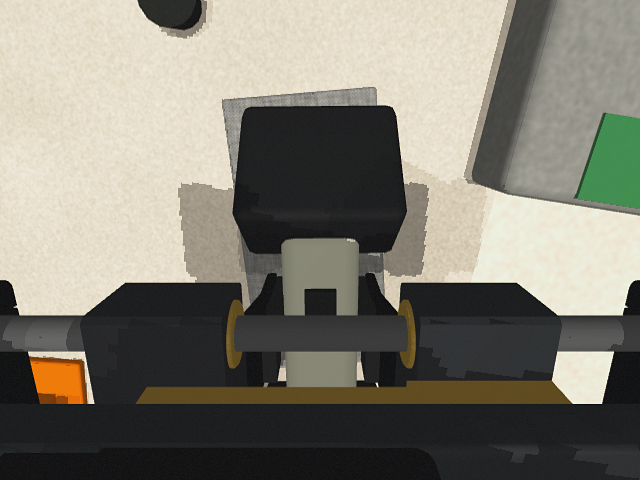

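Run:
```python
from h import *
P=vision.camera_params("wrist");K=P["intrinsics"];T=np.array(P["T_tool_cam"])
def tl(u,v,z):
    d=T[:3,:3]@np.linalg.inv(K)@np.array([u,v,1.]); o=T[:3,3]; return o+d*(z-o[2])/d[2]
print(tl(320,239,-.003),tl(283,240,-.003),tl(358,240,-.003))
im=cv2.imread("pics/w15.png")
```

```text
[-0.00047893 -0.0338011  -0.003     ] [-0.01399657 -0.0334304  -0.003     ] [ 0.01340409 -0.03341051 -0.003     ]
```

```bash
python3 -c "
from h import *
plan([.4737,-.0488,.22],.202)"
```

```text
move [-1.752 -0.208 -0.341] yaw 0.485 mm [-350.  -42.  -68.]
```

Emit:
arm_command --moves '[-0.1,0,-0.15,-0.04,-0.3,0,-0.34,-0.09,-0.5,0,-0.34,-0.14,-0.75,0,-0.34,-0.19,-1,0,-0.34,-0.24]'

```text
time_s: 38.17
tcp_pos: [0.4546, -0.2021, 0.2175]
tool_rot: [-2.974, 1.012, 0.003]
ft_force: [0.6, 0.2, -1.1]
finger_gap: 0.343
```

```bash
python3 -c "
from h import *
plan([.4737,-.0488,.21],.202)"
```

```text
move [-0.392 -0.666  0.038] yaw -0.273 mm [ -78. -133.    8.]
```

Emit:
arm_command --moves '[-0.08,-0.13,0,-0.055,-0.16,-0.26,0,-0.11,-0.24,-0.39,0,-0.165,-0.32,-0.53,0,-0.22,-0.39,-0.665,0.02,-0.273]'

```text
time_s: 38.8
tcp_pos: [0.4751, -0.05, 0.2139]
tool_rot: [3.125, 0.317, -0.002]
ft_force: [0.2, 0.3, -2.7]
finger_gap: 0.339
```

Emit:
arm_command --moves '[0,0,0,0,0,0,0,0]'

```text
time_s: 39.05
tcp_pos: [0.4752, -0.0514, 0.214]
tool_rot: [3.127, 0.306, -0.002]
ft_force: [-0.2, -0.4, -1.6]
finger_gap: 0.342
```

```bash
python3 shot.py w16; python3 -c "
from h import *
plan([.4737,-.0488,.136],.202)
cv2.imwrite('pics/s16.png',cv2.resize(vision.read_camera('scene')[100:330,180:480],None,fx=2.5,fy=2.5,interpolation=cv2.INTER_CUBIC))"
```

```text
(array([ 0.47515945, -0.05144851,  0.21397085]), array([ 3.12663214e+00,  3.05874099e-01, -1.58410271e-03]))
 move [-0.004 -0.016  0.39 ] yaw -0.002 mm [-1. -3. 78.]
```

View pics/w16.png

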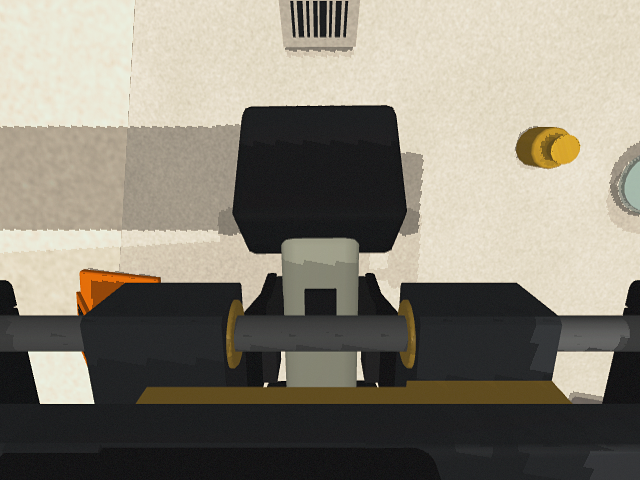

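View pics/s16.png

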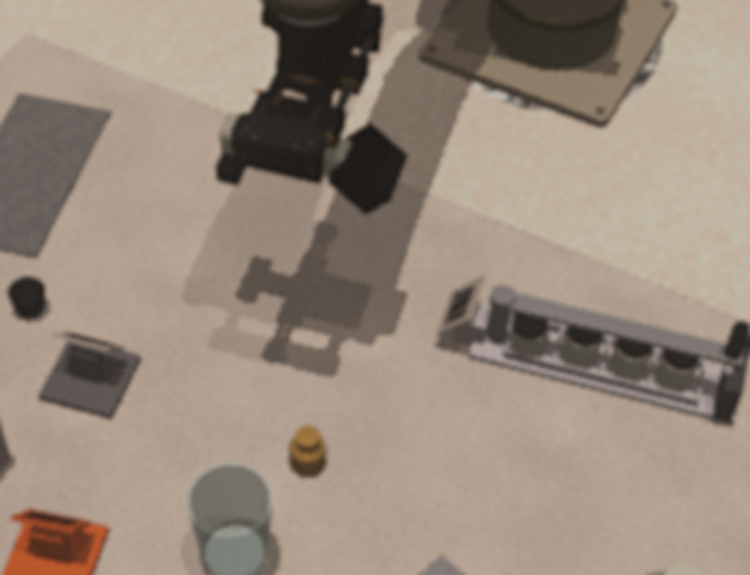

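Emit:
arm_command --moves '[-0.004,-0.014,0.1,0,-0.004,-0.014,0.22,0,-0.004,-0.014,0.32,0,-0.004,-0.014,0.38,0,-0.004,-0.014,0.385,0]'

```text
time_s: 39.78
tcp_pos: [0.4739, -0.048, 0.1367]
tool_rot: [-3.126, -0.309, 0.001]
ft_force: [0.6, -0.2, -1.9]
finger_gap: 0.338
```

Emit:
arm_command --moves '[0,0,0,0,0,0,0,0,0,0,0,0]'

```text
time_s: 40.15
tcp_pos: [0.4745, -0.0484, 0.1378]
tool_rot: [3.126, 0.309, 0.001]
ft_force: [-0.3, -0.1, -2.0]
finger_gap: 0.338
```

```bash
python3 shot.py w17; python3 -c "
from h import *
plan([.4737,-.0488,.136],.202); p,r=pose(); print(r)
cv2.imwrite('pics/s17.png',cv2.resize(vision.read_camera('scene')[130:280,260:480],None,fx=3.5,fy=3.5,interpolation=cv2.INTER_CUBIC))"
```

```text
(array([ 0.47446091, -0.04835479,  0.13781844]), array([3.12591622e+00, 3.08568841e-01, 9.02646219e-04]))
 move [-0.004  0.002  0.009] yaw -0.002 mm [-1.  0.  2.]
[3.12600748e+00 3.08550955e-01 8.00257277e-04]
```

View pics/w17.png

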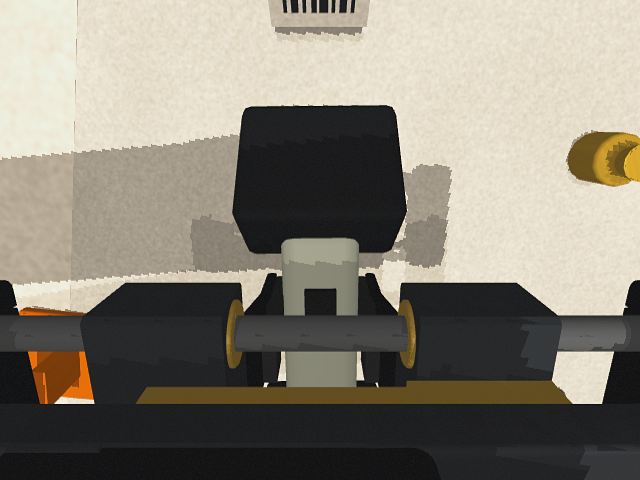

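View pics/s17.png

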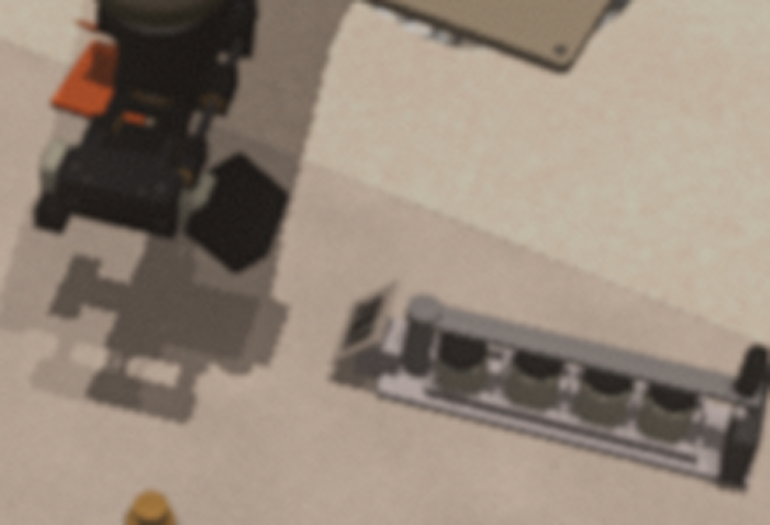

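Run:
```python
from h import *
import json
p=[np.array(a) for a in json.load(open("pics/w17.json"))]; R=Ro.from_rotvec(p[1]).as_matrix()
im=cv2.imread("pics/s17.png")
def S(x,y,z): # scanner frame-> world ; scanner y = left = -tool x? fwd=-tool y, up=-tool z, left=up x fwd
    f=-R[:,1];u=-R[:,2];l=np.cross(u,f); return p[0]+f*(x-.0055)+u*(z-.0467)+l*y
for n,P in [("tail top",S(-.08,0,.05)),("tail topR",S(-.08,-.015,.05)),("tail botR",S(-.08,-.015,.022)),("footR bot",S(-.068,-.03,0)),("footL bot",S(-.068,.03,0)),("win",S(.075,0,.016)),("winR",S(.075,-.03,.016))]:
    q=(proj("scene",P)-[260,130])*3.5; print(n,P.round(3),q.round()); cv2.circle(im,tuple(int(v) for v in q),3,(0,0,255),-1)
cv2.imwrite("pics/s17b.png",im)
w=S(.075,0,.016); f=-R[:,1];u=-R[:,2]; los=f*np.cos(np.radians(40))-u*np.sin(np.radians(40)); L=np.array([.4444,.0943,.041]); d=L-w
print("ahead",d@los,"off",np.linalg.norm(d-(d@los)*los))
```

```text
tail top [ 0.491 -0.132  0.141] [ 35. 142.]
tail topR [ 0.506 -0.129  0.141] [ 28. 158.]
tail botR [ 0.506 -0.129  0.113] [ 30. 187.]
footR bot [ 0.518 -0.115  0.091] [ 41. 229.]
footL bot [ 0.459 -0.126  0.091] [ 70. 166.]
win [0.461 0.02  0.107] [258. 230.]
winR [0.49  0.026 0.107] [245. 263.]
ahead 0.10092216531431612 off 0.002238638342201542
```

View pics/s17b.png

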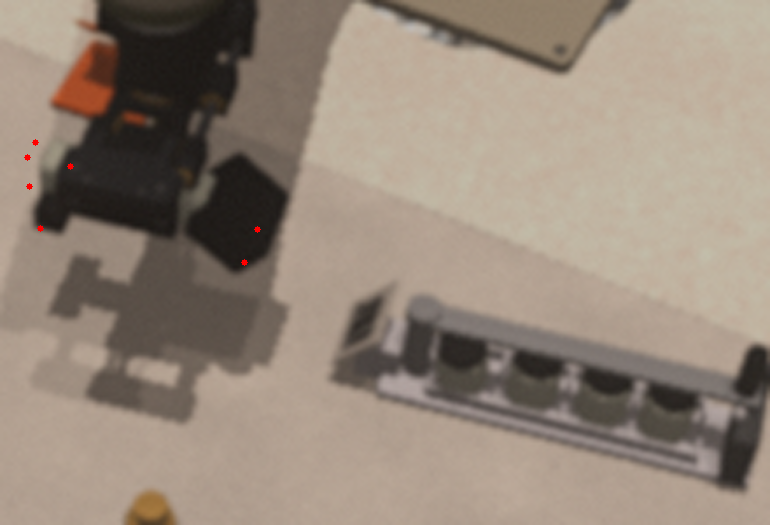

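Emit:
arm_command --moves '[-0.003,0,0.005,0,-0.003,0,0.005,0,-0.003,0,0.005,0,-0.003,0,0.005,0,-0.003,0,0.005,0]'

```text
time_s: 40.88
tcp_pos: [0.4737, -0.0483, 0.1365]
tool_rot: [3.126, 0.309, 0.0]
ft_force: [0.1, 0.4, -1.9]
finger_gap: 0.342
```

Emit:
arm_command --moves '[0,0,0,0,0,0,0,0,0,0,0,0,0,0,0,0,0,0,0,0]'

```text
time_s: 41.5
tcp_pos: [0.4737, -0.0484, 0.1365]
tool_rot: [3.126, 0.309, 0.0]
ft_force: [-0.0, 0.6, -1.6]
finger_gap: 0.34
```

Emit:
arm_command --moves '[0,0,0,0,0,0,0,0,0,0,0,0,0,0,0,0,0,0,0,0]'

```text
time_s: 42.12
tcp_pos: [0.4736, -0.0483, 0.1364]
tool_rot: [3.126, 0.309, -0.0]
ft_force: [-0.4, 0.3, -1.9]
finger_gap: 0.344
```

Emit:
arm_command --moves '[0,0,0,0,0,0,0,0,0,0,0,0,0,0,0,0,0,0,0,0]'

```text
time_s: 42.75
tcp_pos: [0.4737, -0.0483, 0.1365]
tool_rot: [3.126, 0.309, 0.0]
ft_force: [-2.0, -0.1, -2.1]
finger_gap: 0.34
```

Emit:
arm_command --moves '[0,0,0,0,0,0,0,0,0,0,0,0,0,0,0,0,0,0,0,0]'

```text
time_s: 43.38
tcp_pos: [0.4737, -0.0483, 0.1365]
tool_rot: [3.126, 0.309, 0.0]
ft_force: [-0.4, -0.3, -2.3]
finger_gap: 0.342
```

Run:
```python
from h import *
print(readout.sense()['qvel'].round(4))
f=np.array([np.cos(.184),np.sin(.184)]); L=np.array([.6565,-.1878]); t=L-.1461*f; print(t)
plan([t[0],t[1],.22],.184-np.pi/2)
plan([t[0],t[1],.144],.184-np.pi/2)
```

```text
[ 0.0002  0.0015 -0.0023 -0.0003  0.0008 -0.0005 -0.0004]
[ 0.51286621 -0.21453097]
 move [ 0.03   0.853 -0.418] yaw -0.496 mm [  6. 171. -84.]
 move [ 0.03   0.853 -0.038] yaw -0.496 mm [  6. 171.  -8.]
```

Emit:
arm_command --moves '[0,0.1,-0.2,0.05,0.01,0.25,-0.4,0.1,0.02,0.45,-0.42,0.15,0.03,0.65,-0.42,0.2,0.03,0.85,-0.42,0.26]'

```text
time_s: 44.0
tcp_pos: [0.5131, -0.2152, 0.2205]
tool_rot: [2.99, -0.965, 0.0]
ft_force: [0.3, 1.3, -2.8]
finger_gap: 0.342
```

Run:
```python
from h import *
plan([.5129,-.2145,.19],.184-np.pi/2)
```

```text
move [-0.003 -0.002  0.152] yaw 0.243 mm [-1. -0. 30.]
```

Emit:
arm_command --moves '[0,0,0,0.05,0,0,0,0.1,0,0,0.05,0.15,0,0,0.1,0.2,0,0,0.14,0.243]'

```text
time_s: 44.62
tcp_pos: [0.5127, -0.2137, 0.1919]
tool_rot: [2.416, -2.008, -0.001]
ft_force: [0.6, -0.4, -2.1]
finger_gap: 0.341
```

Emit:
arm_command --moves '[0,0,0,0,0,0,0,0]'

```text
time_s: 44.88
tcp_pos: [0.513, -0.2138, 0.1928]
tool_rot: [-2.424, 1.998, -0.0]
ft_force: [0.5, 0.1, -1.7]
finger_gap: 0.343
```

```bash
python3 shot.py w18
python3 - <<'E'
from h import *
plan([.5129,-.2145,.144],.184-np.pi/2)
E
```

```text
(array([ 0.51297036, -0.2138032 ,  0.19276252]), array([-2.42389603e+00,  1.99842448e+00, -4.01927693e-04]))
 move [0.003 0.001 0.244] yaw 0.002 mm [ 1.  0. 49.]
```

View pics/w18.png

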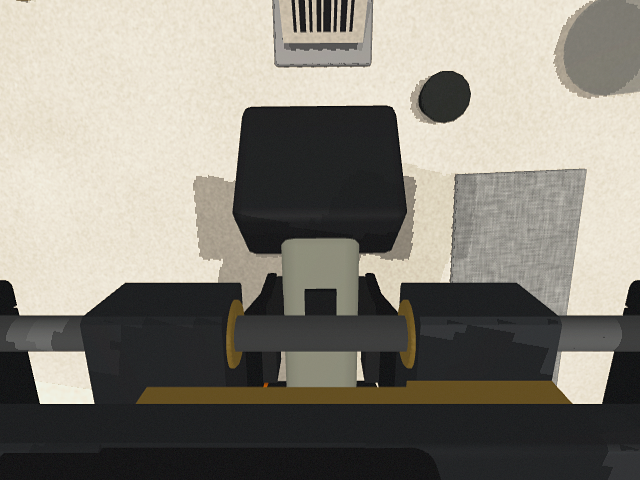

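Emit:
arm_command --moves '[0.003,0,0.06,0,0.003,0,0.13,0,0.003,0,0.19,0,0.003,0,0.235,0,0.003,0,0.24,0]'

```text
time_s: 45.55
tcp_pos: [0.5126, -0.2143, 0.1436]
tool_rot: [2.421, -2.002, -0.002]
ft_force: [0.9, 0.7, -1.6]
finger_gap: 0.336
```

Emit:
arm_command --moves '[0,0,0,0,0,0,0,0,0,0,0,0,0,0,0,0,0,0,0,0]'

```text
time_s: 46.18
tcp_pos: [0.513, -0.2145, 0.1446]
tool_rot: [2.421, -2.002, 0.0]
ft_force: [-1.0, 0.0, -2.9]
finger_gap: 0.341
```

```bash
python3 shot.py w19
python3 - <<'E'
from h import *
import json
p=pose(); R=Ro.from_rotvec(p[1]).as_matrix()
def S(x,y,z):
    f=-R[:,1];u=-R[:,2];l=np.cross(u,f); return p[0]+f*(x-.0055)+u*(z-.0467)+l*y
w=S(.075,0,.016); f=-R[:,1];u=-R[:,2]; los=f*np.cos(np.radians(40))-u*np.sin(np.radians(40)); L=np.array([.6565,-.1878,.049]); d=L-w
print("ahead",d@los,"off",np.linalg.norm(d-(d@los)*los))
im=vision.read_camera('top'); cv2.imwrite('pics/t19.png',cv2.resize(im[160:330,290:490],None,fx=4,fy=3.5,interpolation=cv2.INTER_CUBIC))
E
```

```text
(array([ 0.51296881, -0.21451977,  0.14455189]), array([ 2.42067152e+00, -2.00245449e+00,  3.89275441e-04]))
ahead 0.10026720517791604 off 0.0008366614115807595
```

View pics/t19.png

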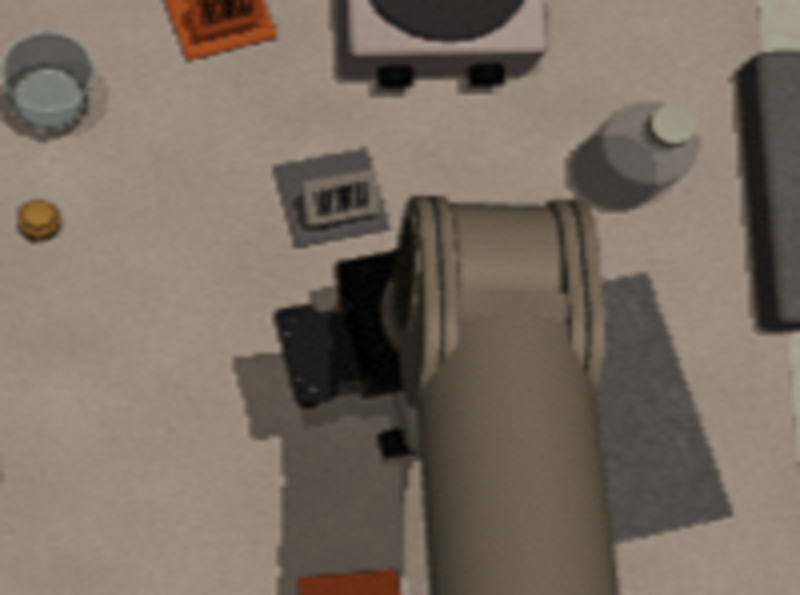

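Emit:
arm_command --moves '[0,0,0,0,0,0,0,0,0,0,0,0,0,0,0,0,0,0,0,0]'

```text
time_s: 46.9
tcp_pos: [0.5129, -0.2145, 0.1445]
tool_rot: [2.421, -2.002, 0.0]
ft_force: [-0.3, -0.1, -2.3]
finger_gap: 0.339
```

Emit:
arm_command --moves '[0,0,0,0,0,0,0,0,0,0,0,0,0,0,0,0,0,0,0,0]'

```text
time_s: 47.52
tcp_pos: [0.5129, -0.2145, 0.1445]
tool_rot: [2.421, -2.002, 0.0]
ft_force: [-0.2, -0.3, -1.3]
finger_gap: 0.339
```

Emit:
arm_command --moves '[0,0,0,0,0,0,0,0,0,0,0,0,0,0,0,0,0,0,0,0]'

```text
time_s: 48.15
tcp_pos: [0.5129, -0.2145, 0.1445]
tool_rot: [2.421, -2.002, 0.0]
ft_force: [-0.4, -0.4, -4.0]
finger_gap: 0.344
```

Emit:
arm_command --moves '[0,0,0,0,0,0,0,0,0,0,0,0,0,0,0,0,0,0,0,0]'

```text
time_s: 48.78
tcp_pos: [0.5129, -0.2145, 0.1445]
tool_rot: [2.421, -2.002, 0.0]
ft_force: [-0.7, 0.3, -2.3]
finger_gap: 0.337
```

Run:
```python
from h import *
s=.236; f=np.array([np.cos(s),np.sin(s)]); t=np.array([.4737,-.3983])+.0055*f; print(t)
plan([t[0],t[1],.12],s-np.pi/2)
```

```text
[ 0.47904755 -0.39701402]
 move [0.865 0.338 0.122] yaw -0.015 mm [173.  68.  24.]
```

Emit:
arm_command --moves '[0.1,0.1,-0.05,0,0.35,0.2,-0.05,0,0.6,0.3,0,-0.015,0.865,0.338,0.1,-0.015,0.865,0.338,0.12,-0.015]'

```text
time_s: 49.4
tcp_pos: [0.4764, -0.4019, 0.1181]
tool_rot: [2.459, -1.953, -0.003]
ft_force: [-0.8, 0.9, -2.0]
finger_gap: 0.342
```

Emit:
arm_command --moves '[0,0,0,0,0,0,0,0]'

```text
time_s: 49.65
tcp_pos: [0.4798, -0.3958, 0.1212]
tool_rot: [-2.469, 1.942, -0.001]
ft_force: [0.1, -1.2, -2.8]
finger_gap: 0.346
```

```bash
python3 shot.py w20
python3 - <<'E'
from h import *
plan([.479,-.397,.0515],.236-np.pi/2)
E
```

```text
(array([ 0.47975895, -0.39584535,  0.12117682]), array([-2.46896440e+00,  1.94222301e+00, -1.27392228e-03]))
 move [0.004 0.005 0.349] yaw 0.001 mm [ 1.  1. 70.]
```

View pics/w20.png

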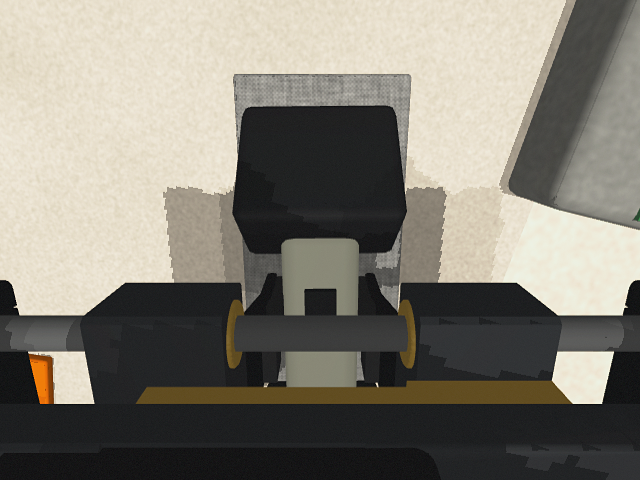

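Aligned with the mat. Lower.

Emit:
arm_command --moves '[0.003,0.003,0.12,0,0.003,0.003,0.24,0,0.003,0.003,0.32,0,0.003,0.003,0.335,0,0.003,0.003,0.335,0]'

```text
time_s: 50.32
tcp_pos: [0.479, -0.3978, 0.0542]
tool_rot: [-2.467, 1.944, -0.001]
ft_force: [-0.0, -0.4, -0.9]
finger_gap: 0.342
```

Emit:
arm_command --moves '[0,0,0,0,0,0,0,0]'

```text
time_s: 50.58
tcp_pos: [0.4788, -0.3981, 0.0542]
tool_rot: [2.467, -1.945, 0.002]
ft_force: [0.3, 0.8, -1.5]
finger_gap: 0.342
```

Run:
```python
from h import *
plan([.479,-.397,.0507],.236-np.pi/2); print(readout.sense()['ft_force'])
```

```text
move [-0.005 -0.002  0.017] yaw -0.0 mm [-1. -0.  3.]
[ 0.27924723  0.81954903 -1.46925308]
```

Emit:
arm_command --moves '[-0.004,0,0.006,0,-0.004,0,0.012,0,-0.004,0,0.018,0,-0.004,0,0.018,0]'

```text
time_s: 51.08
tcp_pos: [0.4784, -0.397, 0.0506]
tool_rot: [2.467, -1.945, 0.0]
ft_force: [-4.6, 1.0, 7.6]
finger_gap: 0.341
```

Emit:
arm_command --moves '[0,0,0,0,0,0,0,0,0,0,0,0,0,0,0,0,0,0,0,0]' --jaw -0.5

```text
time_s: 51.7
tcp_pos: [0.4784, -0.3971, 0.0499]
tool_rot: [-2.467, 1.945, -0.0]
ft_force: [1.4, 0.2, -0.0]
finger_gap: 0.731
```

Emit:
arm_command --moves '[0,0,-0.15,0,0,0,-0.4,0,0,0,-0.7,0,0,0.1,-1,0,0,0.2,-1,0]'

```text
time_s: 52.32
tcp_pos: [0.4412, -0.4069, 0.255]
tool_rot: [2.468, -1.943, 0.012]
ft_force: [0.1, -0.9, -0.7]
finger_gap: 0.75
```

```bash
python3 shot.py w21
python3 - <<'E'
from h import *
im=vision.read_camera('scene'); cv2.imwrite('pics/s21.png',im)
E
```

```text
(array([ 0.44116666, -0.40690265,  0.25496439]), array([ 2.46764583, -1.94316785,  0.01216897]))
```

View pics/w21.png

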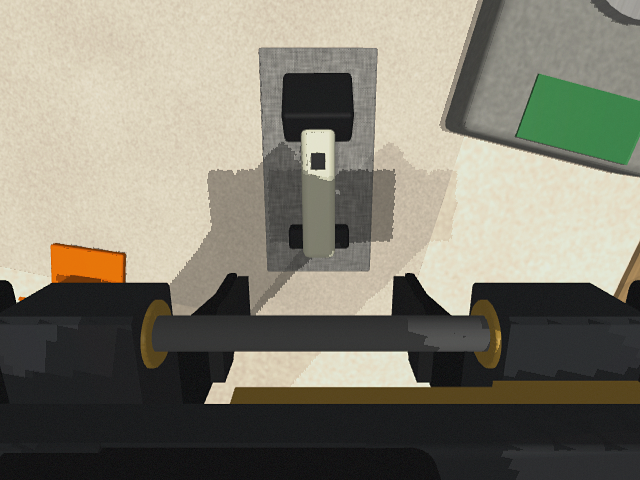

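View pics/s21.png

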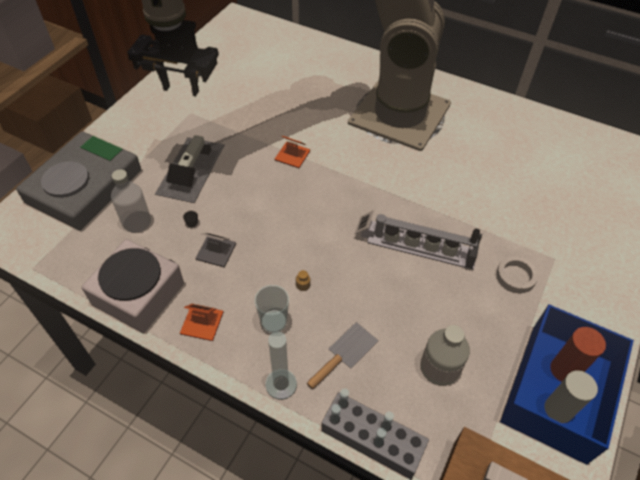

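Run:
```python
from h import *
import json
p=[np.array(a) for a in json.load(open("pics/w21.json"))]
m=[onz("wrist",u,v,.004,p) for u,v in((259,49),(377,48),(369,271),(268,271))]; c=np.mean(m,0)
h,t=onz("wrist",318,130,.054,p),onz("wrist",319,257,.054,p); d=h-t;u=d/np.linalg.norm(d); o=(h+t)/2+u*.02
d2=(m[0]+m[1]-m[2]-m[3]); print("mat",c,"orig",o,"dist",np.linalg.norm((o-c)[:2]),"ang",np.arctan2(d[1],d[0])-np.arctan2(d2[1],d2[0]))
im=vision.read_camera('top')
a=cv2.resize(im[270:330,180:300],None,fx=6,fy=6,interpolation=cv2.INTER_CUBIC); cv2.imwrite('pics/t21.png',a)
b=cv2.imread('pics/s21.png'); cv2.imwrite('pics/s21z.png',cv2.resize(b[195:280,345:495],None,fx=5,fy=5,interpolation=cv2.INTER_CUBIC))
s=readout.sense(); print(s['time_s'],s['ft_force'])
```

```text
mat [ 0.47452724 -0.39798902  0.004     ] orig [ 0.47468544 -0.39791259  0.054     ] dist 0.000175698592504984 ang 0.005628920725805453
52.475 [-0.37066934 -0.07397648 -0.27173863]
```

View pics/t21.png

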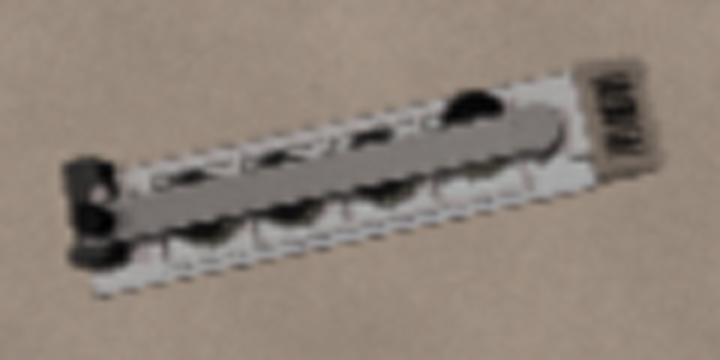

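View pics/s21z.png

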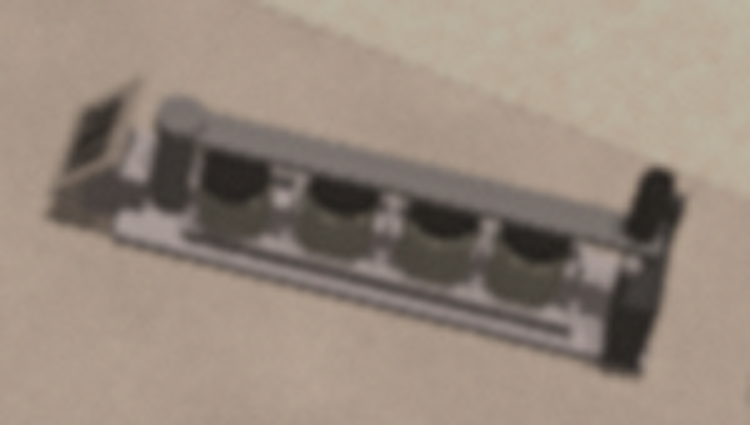

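Run:
```python
from h import *
plan([.50,.10,.25],.202)
```

```text
move [-2.395 -0.886 -0.003] yaw -0.49 mm [-479. -177.   -1.]
```

Emit:
arm_command --moves '[-0.2,-0.05,0,-0.05,-0.4,-0.1,0,-0.1,-0.6,-0.2,0,-0.15,-0.8,-0.25,0,-0.2,-1,-0.3,0,-0.25]'

```text
time_s: 53.1
tcp_pos: [0.4514, -0.1955, 0.2492]
tool_rot: [-3.025, 0.842, 0.001]
ft_force: [1.2, -0.0, 1.7]
finger_gap: 0.751
```

Run:
```python
from h import *
plan([.50,.10,.25],.202)
```

```text
move [-0.555 -1.391 -0.002] yaw -0.237 mm [-111. -278.   -0.]
```

Emit:
arm_command --moves '[-0.1,-0.25,0,-0.05,-0.2,-0.5,0,-0.1,-0.3,-0.75,0,-0.15,-0.4,-1,0,-0.2,-0.4,-1,0,-0.237]'

```text
time_s: 53.72
tcp_pos: [0.4872, 0.0206, 0.2498]
tool_rot: [-3.122, -0.327, -0.001]
ft_force: [-0.2, -0.3, 0.2]
finger_gap: 0.75
```

```bash
python3 shot.py w22
python3 - <<'E'
from h import *
plan([.47,.06,.25],.202)
E
```

```text
(array([0.48715734, 0.02062426, 0.2497909 ]), array([-3.12215068e+00, -3.27009815e-01, -6.89838657e-04]))
 move [-0.04  -0.223 -0.002] yaw 0.003 mm [ -8. -45.  -0.]
```

View pics/w22.png

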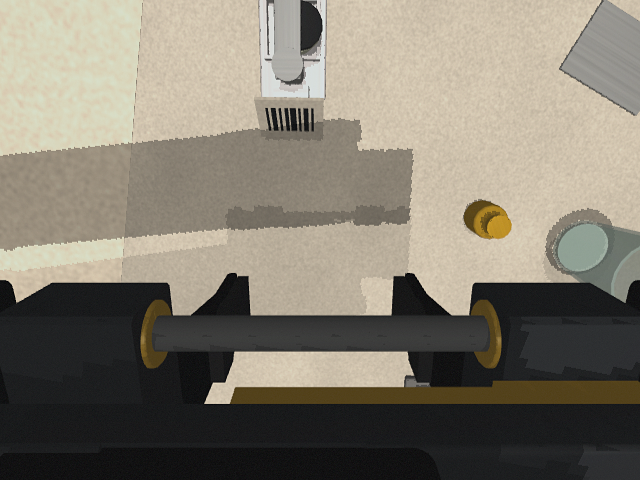

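Emit:
arm_command --moves '[0,-0.25,0,0,0,-0.45,0,0,0,-0.45,0.2,0,0,-0.45,0.2,0]'

```text
time_s: 54.28
tcp_pos: [0.4684, 0.1025, 0.2078]
tool_rot: [-3.126, -0.305, 0.007]
ft_force: [0.1, -0.3, 0.4]
finger_gap: 0.749
```

```bash
python3 shot.py w23; python3 -c "
import cv2
im=cv2.imread('pics/w23.png'); cv2.imwrite('pics/w23z.png',cv2.resize(im[0:270,180:420],None,fx=2.2,fy=2.2,interpolation=cv2.INTER_CUBIC))"
```

```text
(array([0.4683764 , 0.10252753, 0.20784516]), array([-3.12624881, -0.30490167,  0.00704418]))
```

View pics/w23z.png

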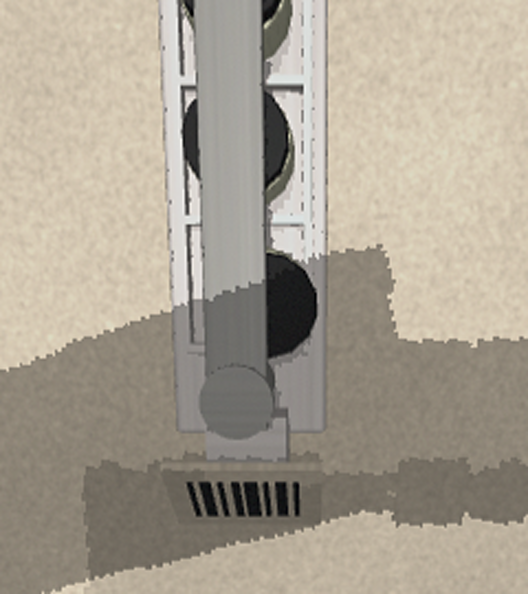

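```bash
python3 - <<'E'
from h import *
import json
p=[np.array(a) for a in json.load(open("pics/w23.json"))]
H=np.array([.438,.1357]); yd=np.array([-.2006,.9797]); xd=np.array([.9797,.2006])
def rel(u,v,z):
    X=onz("wrist",180+u/2.2,v/2.2,z,p); q=X[:2]-H; return X.round(4),(q@xd*1000).round(1),(q@yd*1000-107.5).round(1)
print("jar4 c",rel(264,305,.056)); print("right",rel(317,300,.056),"bottom",rel(266,358,.056))
print("jar3 left",rel(183,140,.056),"right",rel(288,130,.056))
print("walls comp4 right",rel(305,230,.018),rel(305,140,.018), "left",rel(190,230,.018))
E
python3 -c "
import cv2
im=cv2.imread('pics/w23.png'); a=im[80:200,250:340]; a=cv2.convertScaleAbs(a,alpha=2.0); cv2.imwrite('pics/w23y.png',cv2.resize(a,None,fx=5,fy=5,interpolation=cv2.INTER_CUBIC))"
```

```text
jar4 c (array([0.4395, 0.1642, 0.056 ]), np.float64(7.2), np.float64(-79.9))
right (array([0.4564, 0.1691, 0.056 ]), np.float64(24.8), np.float64(-78.4)) bottom (array([0.4433, 0.1472, 0.056 ]), np.float64(7.5), np.float64(-97.2))
jar3 left (array([0.4054, 0.209 , 0.056 ]), np.float64(-17.2), np.float64(-29.2)) right (array([0.4374, 0.2182, 0.056 ]), np.float64(16.0), np.float64(-26.6))
walls comp4 right (array([0.4476, 0.1918, 0.018 ]), np.float64(20.7), np.float64(-54.4)) (array([0.4418, 0.2217, 0.018 ]), np.float64(21.0), np.float64(-24.0)) left (array([0.4063, 0.1837, 0.018 ]), np.float64(-21.5), np.float64(-54.1))
```

View pics/w23y.png

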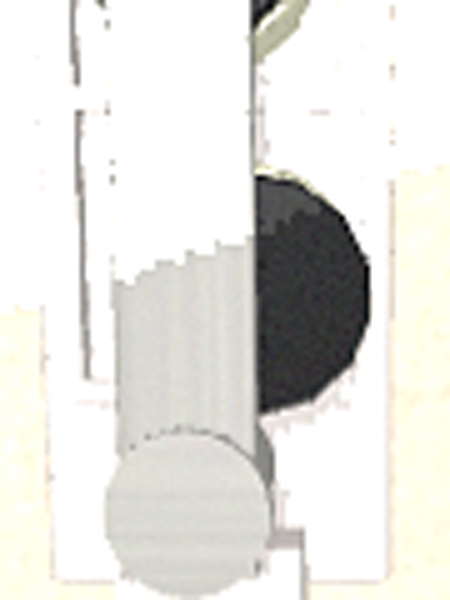

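Run:
```python
from h import *
plan([.573,.12,.13],.202)
```

```text
move [0.526 0.015 0.396] yaw -0.003 mm [105.   3.  79.]
```

Emit:
arm_command --moves '[0.2,0,0,0,0.4,0.01,0.1,0,0.526,0.015,0.25,0,0.526,0.015,0.39,0,0.526,0.015,0.39,0]'

```text
time_s: 54.95
tcp_pos: [0.5735, 0.1191, 0.1312]
tool_rot: [-3.126, -0.302, 0.004]
ft_force: [-0.9, -0.7, 1.1]
finger_gap: 0.75
```

```bash
python3 shot.py w24
```

```text
(array([0.57349846, 0.11914837, 0.13123918]), array([-3.12637432, -0.30216076,  0.00429577]))
```

View pics/w24.png

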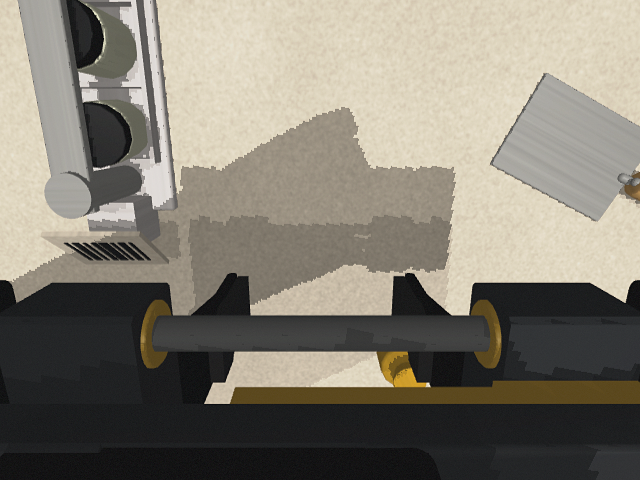

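```bash
python3 -c "
import cv2
im=cv2.imread('pics/w24.png'); a=im[0:270,20:220]; cv2.imwrite('pics/w24z.png',cv2.resize(a,None,fx=2.9,fy=2.2*1.0,interpolation=cv2.INTER_CUBIC) if 0 else cv2.resize(a,None,fx=2.2,fy=2.2,interpolation=cv2.INTER_CUBIC))"
```

View pics/w24z.png

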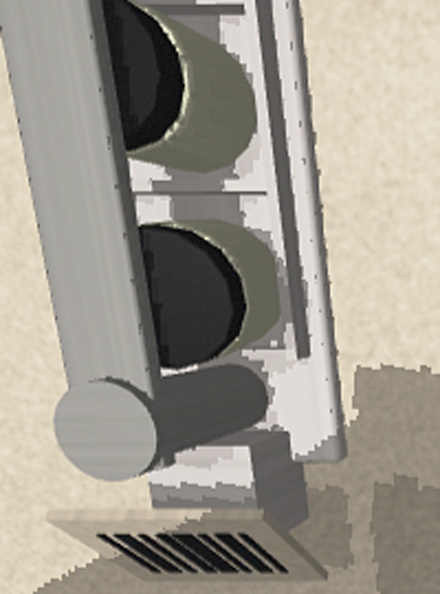

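Run:
```python
from h import *
plan([.375,.075,.13],.202)
```

```text
move [-1.019  0.028  0.014] yaw -0.003 mm [-204.    6.    3.]
```

Emit:
arm_command --moves '[-0.2,0,-0.1,0,-0.45,0.01,-0.1,0,-0.7,0.02,-0.1,0,-1,0.028,0,0,-1,0.028,0,0]'

```text
time_s: 55.62
tcp_pos: [0.3802, 0.077, 0.1336]
tool_rot: [3.125, 0.307, 0.001]
ft_force: [-1.0, 1.0, 0.3]
finger_gap: 0.75
```

```bash
python3 shot.py w25;  python3 -c "
import cv2
im=cv2.imread('pics/w25.png'); a=im[0:270,300:560]; cv2.imwrite('pics/w25z.png',cv2.resize(a,None,fx=2.2,fy=2.2,interpolation=cv2.INTER_CUBIC))"
```

```text
(array([0.38020409, 0.07700502, 0.13361401]), array([3.12532745e+00, 3.07312704e-01, 1.38843666e-03]))
```

View pics/w25z.png

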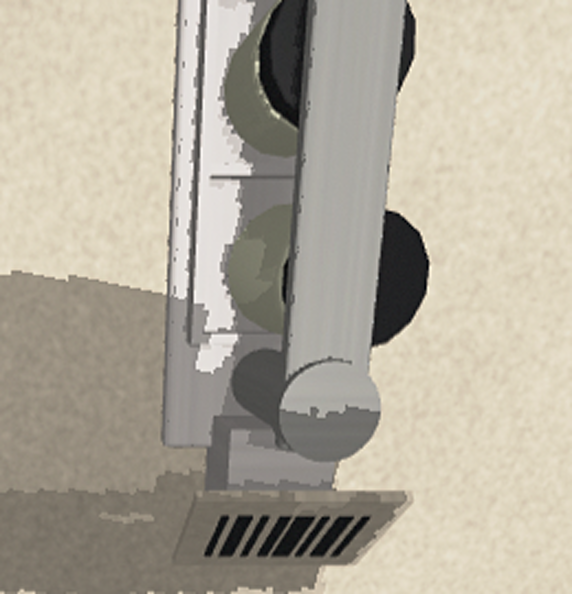

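```bash
cat > fr.py <<'E'
from h import *
H=np.array([.438,.1357]); yd=np.array([-.2006,.9797]); xd=np.array([.9797,.2006])
def W(x,y,z): q=H+xd*x+yd*(y+.1075); return [q[0],q[1],z]
E
python3 - <<'E'
from fr import *
plan(W(.065,-.077,.2),.202)
plan(W(.065,-.077,.062),.202)
E
```

```text
move [ 0.683 -0.387 -0.348] yaw -0.002 mm [137. -77. -70.]
 move [ 0.685 -0.395  0.342] yaw -0.002 mm [137. -79.  68.]
```

Emit:
arm_command --moves '[0.1,-0.05,-0.2,0,0.35,-0.15,-0.33,0,0.6,-0.3,-0.33,0,0.684,-0.39,-0.33,0,0.684,-0.39,-0.33,0]' --jaw 1 --squeeze 10

```text
time_s: 56.3
tcp_pos: [0.5009, 0.1812, 0.2002]
tool_rot: [-3.125, -0.305, -0.0]
ft_force: [-0.4, -0.7, -0.0]
finger_gap: 0.265
```

Emit:
arm_command --moves '[0,0,0.2,0,0,0,0.4,0,0,0,0.6,0,0,0,0.66,0,0,0,0.66,0]'

```text
time_s: 56.92
tcp_pos: [0.4993, 0.1799, 0.068]
tool_rot: [-3.126, -0.307, 0.001]
ft_force: [0.3, -0.0, 0.7]
finger_gap: 0.003
```

```bash
python3 shot.py w26
python3 - <<'E'
from fr import *
plan(W(.065,-.077,.062),.202)
plan(W(.033,-.077,.062),.202)
print(readout.sense()['ft_force'])
E
```

```text
(array([0.49926788, 0.17992633, 0.06798657]), array([-3.12608645e+00, -3.06776694e-01,  5.87618472e-04]))
 move [-0.021  0.003  0.033] yaw -0.002 mm [-4.  1.  7.]
 move [-0.181  0.004  0.033] yaw -0.002 mm [-36.   1.   7.]
[-0.79759149 -0.50661861  0.60646078]
```

View pics/w26.png

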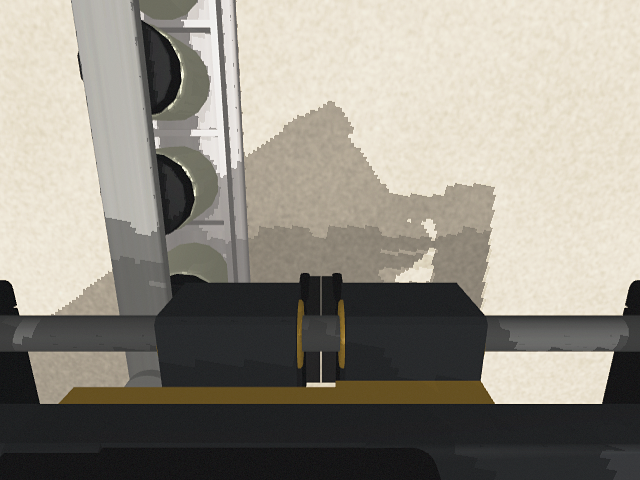

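Emit:
arm_command --moves '[-0.02,0.003,0.03,0,-0.06,0.003,0.03,0,-0.1,0.003,0.03,0,-0.12,0.003,0.03,0,-0.12,0.003,0.03,0]'

```text
time_s: 57.6
tcp_pos: [0.475, 0.1743, 0.0609]
tool_rot: [3.126, 0.308, -0.002]
ft_force: [-0.4, -0.1, -0.3]
finger_gap: 0.004
```

Emit:
arm_command --moves '[-0.01,0,0,0,-0.02,0,0,0,-0.03,0,0,0,-0.03,0,0,0,-0.03,0,0,0]'

```text
time_s: 58.22
tcp_pos: [0.4694, 0.1733, 0.0608]
tool_rot: [-3.126, -0.307, 0.002]
ft_force: [0.4, -0.2, -0.3]
finger_gap: 0.006
```

```bash
python3 shot.py w27
python3 - <<'E'
from fr import *
p,r=pose(); q=p[:2]-H; print(q@xd*1e3,q@yd*1e3-107.5)
s=readout.sense(); print(s['ft_force'],s['torque'])
im=cv2.imread('pics/w27.png'); cv2.imwrite('pics/w27z.png',cv2.resize(im[100:300,100:340],None,fx=3,fy=3))
E
```

```text
(array([0.46938464, 0.17331807, 0.06082714]), array([-3.12619611e+00, -3.07461545e-01,  1.88696738e-03]))
38.30076853484867 -76.91295678281718
[0.08266552 0.00391962 0.08461644] [ 0.00580882 -0.09157797  0.03296928]
```

View pics/w27z.png

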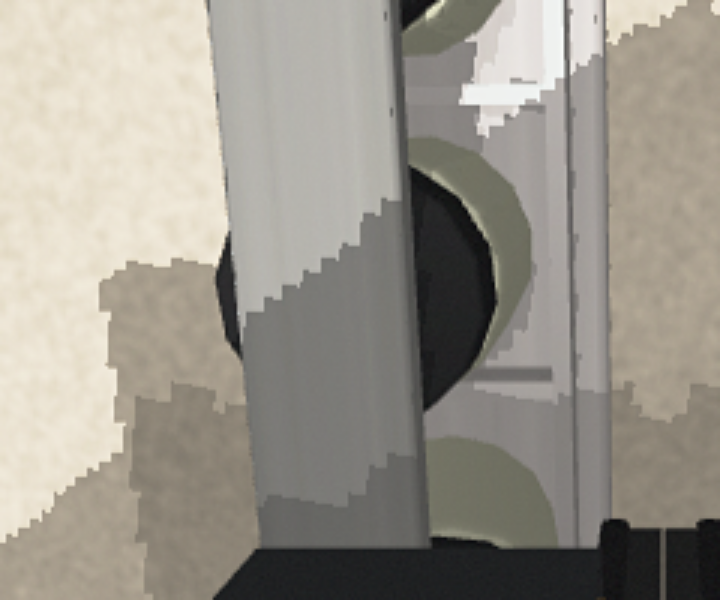

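Emit:
arm_command --moves '[-0.01,0,0,0,-0.02,0,0,0,-0.03,0,0,0,-0.03,0,0,0,-0.03,0,0,0]'

```text
time_s: 58.9
tcp_pos: [0.4635, 0.1721, 0.0608]
tool_rot: [-3.126, -0.308, 0.002]
ft_force: [1.1, 0.2, 0.2]
finger_gap: 0.005
```

Run:
```python
from fr import *
p,r=pose(); q=p[:2]-H; print(q@xd*1e3,q@yd*1e3-107.5)
s=readout.sense(); print(s['ft_force'],s['torque'])
im=vision.read_camera('scene'); cv2.imwrite('pics/s28.png',cv2.resize(im[195:280,345:495],None,fx=5,fy=5,interpolation=cv2.INTER_CUBIC))
im=vision.read_camera('top');cv2.imwrite('pics/t28.png',cv2.resize(im[270:330,180:300],None,fx=6,fy=6,interpolation=cv2.INTER_CUBIC))
```

```text
32.27711380113607 -76.90935179594246
[1.09402184 0.21107821 0.22729977] [ 0.00757818 -0.14745179  0.03130864]
```

View pics/s28.png

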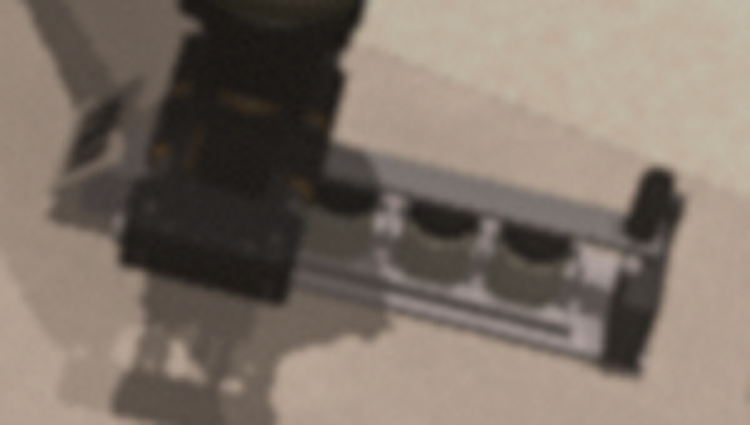

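Emit:
arm_command --moves '[-0.007,0,0,0,-0.014,0,0,0,-0.02,0,0,0,-0.02,0,0,0,-0.02,0,0,0]'

```text
time_s: 59.62
tcp_pos: [0.4595, 0.1714, 0.0608]
tool_rot: [-3.126, -0.308, 0.002]
ft_force: [-0.2, -1.3, 0.0]
finger_gap: 0.007
```

```bash
python3 shot.py w29
python3 - <<'E'
from fr import *
p,r=pose(); q=p[:2]-H; print(q@xd*1e3,q@yd*1e3-107.5)
s=readout.sense(); print(s['ft_force'],s['torque'])
im=cv2.imread('pics/w29.png'); cv2.imwrite('pics/w29z.png',cv2.resize(im[100:400,100:400],None,fx=2,fy=2))
E
```

```text
(array([0.45953042, 0.17135529, 0.0608344 ]), array([-3.12621485e+00, -3.07530535e-01,  1.90069298e-03]))
28.27020393915432 -76.8558718161634
[0.61136625 0.68554928 0.47838576] [-0.02412037 -0.22687442 -0.01157644]
```

View pics/w29z.png

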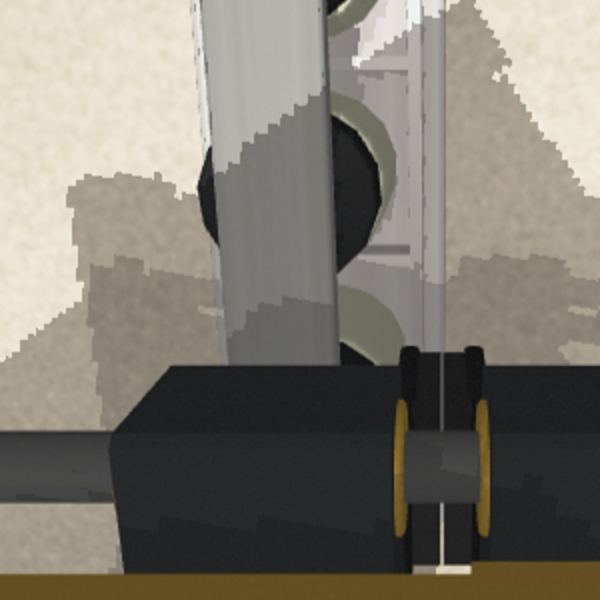

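Emit:
arm_command --moves '[-0.007,0,0,0,-0.014,0,0,0,-0.02,0,0,0,-0.02,0,0,0,-0.02,0,0,0]'

```text
time_s: 60.3
tcp_pos: [0.4555, 0.1706, 0.0608]
tool_rot: [-3.126, -0.308, 0.002]
ft_force: [0.4, 0.9, -0.3]
finger_gap: 0.005
```

Run:
```python
from fr import *
p,r=pose(); q=p[:2]-H; print(q@xd*1e3,q@yd*1e3-107.5)
s=readout.sense(); print(s['ft_force'],s['torque'])
```

```text
24.12231651334313 -76.80950688483617
[ 0.4355626   0.85365658 -0.30453536] [-0.00197708 -0.22437199  0.03341527]
```

Emit:
arm_command --moves '[0.08,0,0,0,0.2,0,-0.1,0,0.25,0.1,-0.4,0,0.1,0.2,-0.7,0,0.05,0.35,-0.7,0]'

```text
time_s: 60.92
tcp_pos: [0.4795, 0.1052, 0.2036]
tool_rot: [-3.126, -0.312, -0.004]
ft_force: [0.2, -1.7, 0.2]
finger_gap: 0.003
```

```bash
python3 shot.py w30;  python3 -c "
import cv2
im=cv2.imread('pics/w30.png'); a=im[0:270,180:480]; cv2.imwrite('pics/w30z.png',cv2.resize(a,None,fx=2.2,fy=2.2,interpolation=cv2.INTER_CUBIC))"
```

```text
(array([0.47954684, 0.10522935, 0.20362778]), array([-3.12585413, -0.31218458, -0.00391678]))
```

View pics/w30z.png

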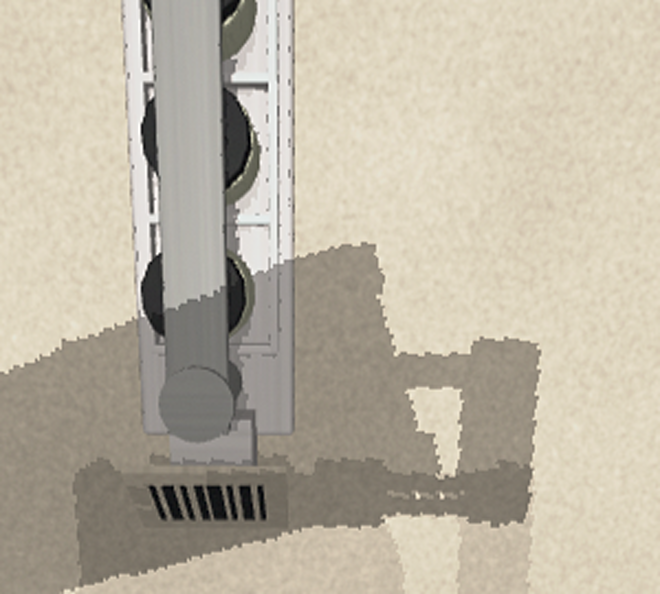

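Run:
```python
from fr import *
import json
p=[np.array(a) for a in json.load(open("pics/w30.json"))]
def rel(u,v,z):
    X=onz("wrist",180+u/2.2,v/2.2,z,p); q=X[:2]-H; return (q@xd*1000).round(1),(q@yd*1000-107.5).round(1)
print("jar4",rel(142,295,.056),rel(245,295,.056)," jar3",rel(143,133,.056),rel(250,133,.056))
print("jar4 top/bottom",rel(225,250,.056),rel(160,335,.056))
plan([.4904,-.1,.25],-1.414)
im=vision.read_camera('scene'); cv2.imwrite('pics/s31.png',cv2.resize(im[195:280,345:495],None,fx=5,fy=5,interpolation=cv2.INTER_CUBIC))
```

```text
jar4 (np.float64(-20.0), np.float64(-76.3)) (np.float64(13.5), np.float64(-76.4))  jar3 (np.float64(-16.9), np.float64(-27.7)) (np.float64(16.2), np.float64(-27.8))
jar4 top/bottom (np.float64(7.4), np.float64(-62.4)) (np.float64(-14.8), np.float64(-89.1))
 move [-0.137  0.987 -0.235] yaw -0.489 mm [-27. 197. -47.]
```

View pics/s31.png

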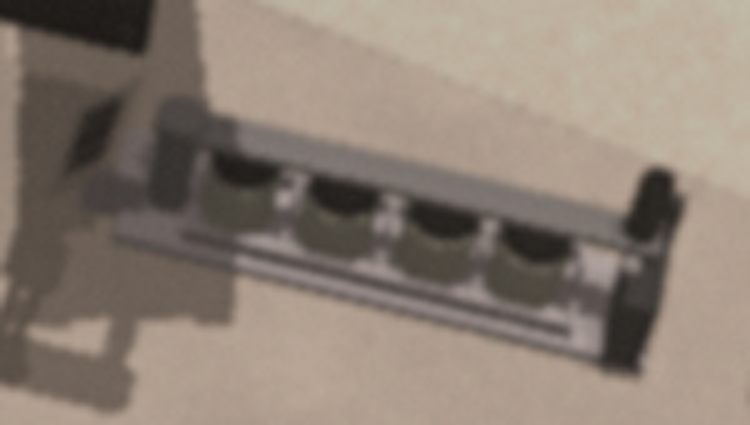

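Run:
```python
from fr import *
plan([.46,-.15,.25],.202)
```

```text
move [-0.333  1.208 -0.24 ] yaw -0.004 mm [-67. 242. -48.]
```

Emit:
arm_command --moves '[-0.05,0.2,-0.2,0.05,-0.1,0.45,-0.24,0.1,-0.2,0.7,-0.24,0.15,-0.3,1,-0.24,0.2,-0.3,1,-0.24,0.25]' --jaw -0.3

```text
time_s: 61.65
tcp_pos: [0.4582, -0.109, 0.2482]
tool_rot: [2.999, -0.932, -0.004]
ft_force: [-0.9, 1.0, -0.3]
finger_gap: 0.489
```

Run:
```python
from fr import *
plan([.45,-.38,.25],.236-np.pi/2)
```

```text
move [ 0.734  1.14  -0.009] yaw 0.233 mm [147. 228.  -2.]
```

Emit:
arm_command --moves '[0.15,0.25,0,0.05,0.3,0.5,0,0.1,0.45,0.75,0,0.15,0.6,1,0,0.2,0.734,1,0,0.233]'

```text
time_s: 62.28
tcp_pos: [0.4681, -0.3567, 0.2472]
tool_rot: [2.467, -1.941, -0.005]
ft_force: [0.7, 0.4, 0.6]
finger_gap: 0.65
```

Emit:
arm_command --moves '[0,0,0,0,0,0,0,0]'

```text
time_s: 62.52
tcp_pos: [0.4706, -0.3506, 0.2483]
tool_rot: [2.483, -1.924, -0.003]
ft_force: [-0.2, 0.4, 0.5]
finger_gap: 0.652
```

```bash
python3 shot.py w32
python3 - <<'E'
from fr import *
plan([.480,-.3966,.0507],.2405-np.pi/2)
E
```

```text
(array([ 0.47056365, -0.35056994,  0.24827073]), array([ 2.48337368, -1.92378501, -0.00344575]))
 move [0.235 0.009 0.989] yaw 0.004 mm [ 47.   2. 198.]
```

View pics/w32.png

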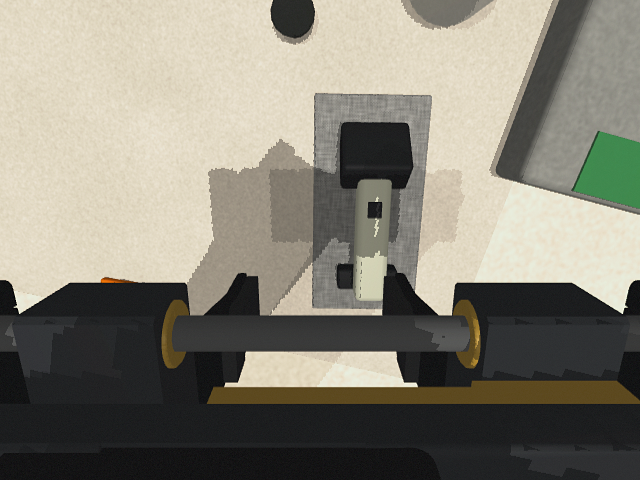

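Scanner is where I left it (handle from (374,180) to (370,300)). Pick it again.

Emit:
arm_command --moves '[0.12,0,0.15,0.003,0.235,0.009,0.35,0.003,0.235,0.009,0.55,0.003,0.235,0.009,0.65,0.003,0.235,0.009,0.65,0.003]'

```text
time_s: 63.2
tcp_pos: [0.4796, -0.397, 0.1183]
tool_rot: [2.472, -1.938, -0.004]
ft_force: [0.3, 0.3, 1.0]
finger_gap: 0.648
```

Run:
```python
from fr import *
plan([.480,-.3966,.0507],.2405-np.pi/2)
```

```text
move [-0.001 -0.003  0.338] yaw 0.0 mm [-0. -1. 68.]
```

Emit:
arm_command --moves '[0,0,0.15,0,0,0,0.28,0,0,0,0.325,0,0,0,0.33,0,0,0,0.33,0]'

```text
time_s: 63.82
tcp_pos: [0.4807, -0.3982, 0.0542]
tool_rot: [2.471, -1.939, 0.001]
ft_force: [-0.3, 0.5, 0.0]
finger_gap: 0.654
```

Emit:
arm_command --moves '[0,0,0,0,0,0,0,0,0,0,0,0,0,0,0,0,0,0,0,0]' --jaw 1 --squeeze 35

```text
time_s: 64.45
tcp_pos: [0.48, -0.3977, 0.0528]
tool_rot: [2.471, -1.939, -0.002]
ft_force: [-0.9, 2.2, 3.2]
finger_gap: 0.338
```

Emit:
arm_command --moves '[0,0,-0.2,0,0,0,-0.5,0,0,0,-0.8,0,0,0,-0.85,0]'

```text
time_s: 64.95
tcp_pos: [0.4817, -0.3984, 0.227]
tool_rot: [2.471, -1.939, 0.008]
ft_force: [-0.5, 0.6, -2.0]
finger_gap: 0.346
```

```bash
python3 shot.py w33
python3 - <<'E'
from fr import *
plan([.4737,-.0488,.22],.202)
E
```

```text
(array([ 0.4816963 , -0.39842598,  0.2269859 ]), array([ 2.47081207, -1.93871154,  0.00799203]))
 move [-1.707 -0.379  0.024] yaw -0.488 mm [-341.  -76.    5.]
```

View pics/w33.png

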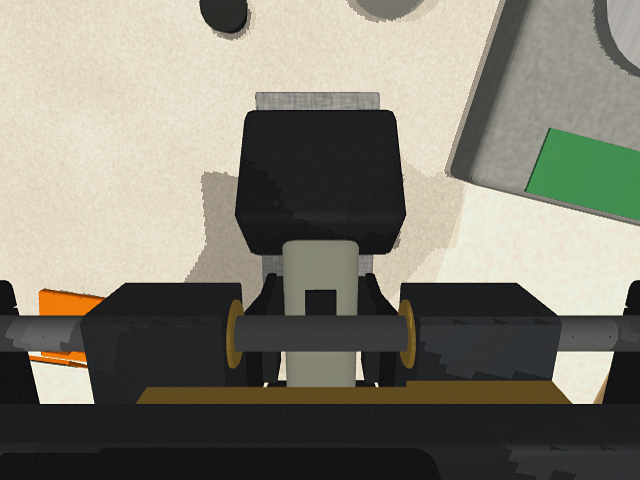

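Emit:
arm_command --moves '[-0.2,0,0,-0.05,-0.4,-0.05,0,-0.1,-0.6,-0.1,0,-0.15,-0.8,-0.2,0,-0.2,-1,-0.25,0,-0.25]'

```text
time_s: 65.62
tcp_pos: [0.4806, -0.19, 0.2211]
tool_rot: [-3.027, 0.837, 0.005]
ft_force: [0.1, 0.1, -2.2]
finger_gap: 0.346
```

Run:
```python
from fr import *
plan([.4737,-.0488,.21],.202)
```

```text
move [-0.392 -0.588  0.056] yaw -0.236 mm [ -78. -118.   11.]
```

Emit:
arm_command --moves '[-0.08,-0.12,0,-0.055,-0.16,-0.24,0,-0.11,-0.24,-0.36,0,-0.165,-0.33,-0.5,0,-0.22,-0.39,-0.588,0.05,-0.236]'

```text
time_s: 66.25
tcp_pos: [0.4749, -0.0494, 0.2116]
tool_rot: [-3.125, -0.311, 0.003]
ft_force: [-0.5, -0.1, -1.9]
finger_gap: 0.342
```

Emit:
arm_command --moves '[0,0,0,0,0,0,0,0,0,0,0,0]'

```text
time_s: 66.62
tcp_pos: [0.4755, -0.0517, 0.2126]
tool_rot: [-3.127, -0.303, 0.002]
ft_force: [-0.0, -0.2, -1.5]
finger_gap: 0.339
```

Run:
```python
from fr import *
plan([.4737,-.0488,.138],.202)
im=vision.read_camera('scene'); cv2.imwrite('pics/s34.png',cv2.resize(im[195:280,345:495],None,fx=5,fy=5,interpolation=cv2.INTER_CUBIC))
im=vision.read_camera('top');cv2.imwrite('pics/t34.png',cv2.resize(im[270:330,180:300],None,fx=6,fy=6,interpolation=cv2.INTER_CUBIC))
```

```text
move [-0.005 -0.016  0.373] yaw -0.003 mm [-1. -3. 75.]
```

View pics/t34.png

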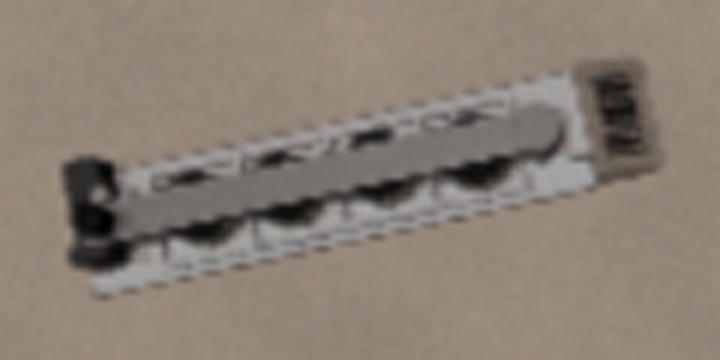

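View pics/s34.png

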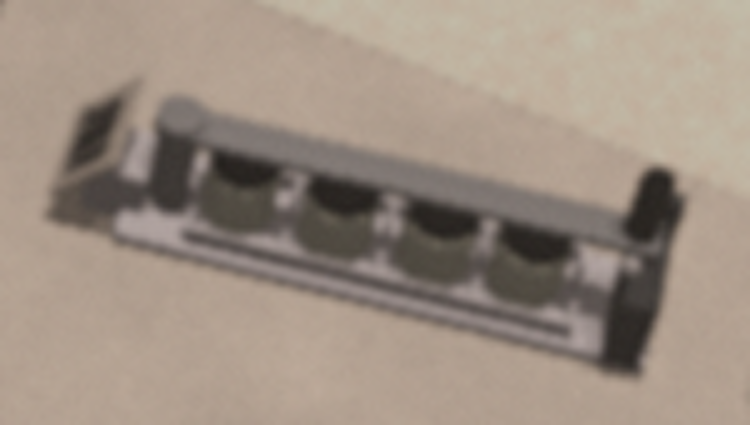

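Emit:
arm_command --moves '[-0.005,-0.014,0.1,0,-0.005,-0.014,0.22,0,-0.005,-0.014,0.32,0,-0.005,-0.014,0.37,0,-0.005,-0.014,0.373,0]'

```text
time_s: 67.35
tcp_pos: [0.4735, -0.0479, 0.1376]
tool_rot: [-3.125, -0.308, 0.003]
ft_force: [-0.2, -0.3, -2.3]
finger_gap: 0.344
```

Emit:
arm_command --moves '[0,0,0,0,0,0,0,0,0,0,0,0,0,0,0,0,0,0,0,0]'

```text
time_s: 67.97
tcp_pos: [0.4738, -0.0482, 0.1382]
tool_rot: [-3.126, -0.307, 0.002]
ft_force: [0.5, 0.5, -1.5]
finger_gap: 0.346
```

```bash
cat > aim.py <<'E'
from fr import *
import sys
L=dict(c=np.array([.4444,.0943,.041]),s=np.array([.6565,-.1878,.049]))[sys.argv[1]]
p=pose(); R=Ro.from_rotvec(p[1]).as_matrix(); f=-R[:,1];u=-R[:,2]
w=p[0]+f*(.075-.0055)+u*(.016-.0488); los=f*np.cos(np.radians(40))-u*np.sin(np.radians(40)); d=L-w
print("ahead",d@los,"off",d-(d@los)*los, readout.sense()['time_s'])
E
python3 aim.py c
```

```text
ahead 0.0995975359102593 off [-0.00087111 -0.00054787 -0.00043728] 67.975
```

Emit:
arm_command --moves '[0,0,0,0,0,0,0,0,0,0,0,0,0,0,0,0,0,0,0,0]'

```text
time_s: 68.6
tcp_pos: [0.4738, -0.0481, 0.1382]
tool_rot: [-3.126, -0.308, 0.002]
ft_force: [-0.1, 0.2, -1.9]
finger_gap: 0.343
```

Emit:
arm_command --moves '[0,0,0,0,0,0,0,0,0,0,0,0,0,0,0,0,0,0,0,0]'

```text
time_s: 69.22
tcp_pos: [0.4738, -0.0481, 0.1382]
tool_rot: [-3.126, -0.308, 0.002]
ft_force: [-0.4, -0.4, -3.2]
finger_gap: 0.342
```

Emit:
arm_command --moves '[0,0,0,0,0,0,0,0,0,0,0,0,0,0,0,0,0,0,0,0]'

```text
time_s: 69.85
tcp_pos: [0.4738, -0.0481, 0.1382]
tool_rot: [-3.126, -0.308, 0.002]
ft_force: [-0.6, 0.3, -2.4]
finger_gap: 0.344
```

Emit:
arm_command --moves '[0,0,0,0,0,0,0,0,0,0,0,0,0,0,0,0,0,0,0,0]'

```text
time_s: 70.47
tcp_pos: [0.4738, -0.0481, 0.1382]
tool_rot: [-3.126, -0.308, 0.002]
ft_force: [-0.2, -0.2, -2.1]
finger_gap: 0.344
```

```bash
python3 aim.py c; python3 shot.py w35
```

```text
ahead 0.09950791813508897 off [-0.00086723 -0.00057207 -0.00046654] 70.475
(array([ 0.47379555, -0.04808408,  0.13815754]), array([-3.12612749e+00, -3.07598944e-01,  1.98696887e-03]))
```

View pics/w35.png

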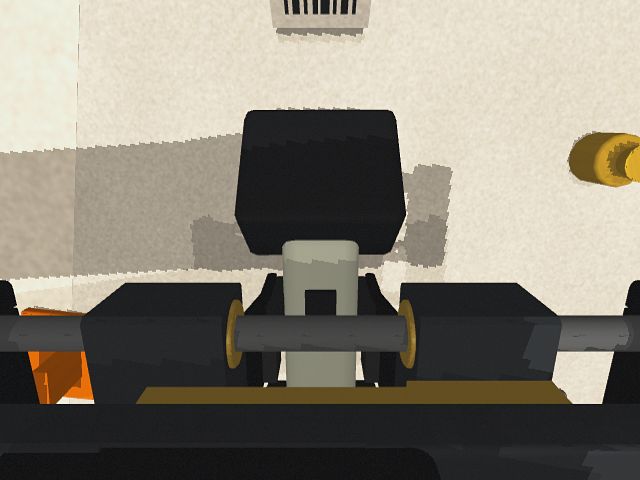

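Carrier label held >2.5 s. Now the stand.

Emit:
arm_command --moves '[0,0.1,-0.2,0.05,0.01,0.25,-0.4,0.1,0.02,0.45,-0.42,0.15,0.03,0.65,-0.42,0.2,0.03,0.85,-0.42,0.26]'

```text
time_s: 71.15
tcp_pos: [0.5132, -0.2151, 0.2221]
tool_rot: [2.989, -0.966, -0.002]
ft_force: [1.1, -0.1, -1.1]
finger_gap: 0.342
```

Run:
```python
from h import *
plan([.5129,-.2145,.19],.184-np.pi/2)
```

```text
move [-0.003 -0.002  0.16 ] yaw 0.242 mm [-1. -0. 32.]
```

Emit:
arm_command --moves '[0,0,0,0.05,0,0,0,0.1,0,0,0.05,0.15,0,0,0.1,0.2,0,0,0.14,0.242]'

```text
time_s: 71.78
tcp_pos: [0.5128, -0.2136, 0.1936]
tool_rot: [2.418, -2.005, -0.002]
ft_force: [-0.3, 0.3, -2.6]
finger_gap: 0.345
```

Emit:
arm_command --moves '[0,0,0,0,0,0,0,0]'

```text
time_s: 72.03
tcp_pos: [0.513, -0.2136, 0.1944]
tool_rot: [2.426, -1.996, -0.002]
ft_force: [0.1, -0.3, -3.3]
finger_gap: 0.343
```

Run:
```python
from h import *
plan([.5129,-.2145,.146],.184-np.pi/2)
```

```text
move [0.004 0.001 0.242] yaw 0.003 mm [ 1.  0. 48.]
```

Emit:
arm_command --moves '[0.003,0,0.06,0,0.003,0,0.13,0,0.003,0,0.19,0,0.003,0,0.235,0,0.003,0,0.24,0]'

```text
time_s: 72.65
tcp_pos: [0.5126, -0.2141, 0.1453]
tool_rot: [2.423, -1.999, -0.004]
ft_force: [0.5, 0.1, -1.6]
finger_gap: 0.342
```

Emit:
arm_command --moves '[0,0,0,0,0,0,0,0,0,0,0,0,0,0,0,0,0,0,0,0]'

```text
time_s: 73.28
tcp_pos: [0.513, -0.2143, 0.1462]
tool_rot: [2.423, -1.999, -0.002]
ft_force: [-0.4, 0.1, -2.5]
finger_gap: 0.343
```

```bash
python3 aim.py s; python3 shot.py w36
```

```text
ahead 0.09989181439116787 off [ 2.55018501e-04 -1.25500383e-03  1.41224740e-05] 73.275
(array([ 0.51298867, -0.21426488,  0.1461575 ]), array([ 2.42255763e+00, -1.99920597e+00, -1.53600871e-03]))
```

Emit:
arm_command --moves '[0,0,0,0,0,0,0,0,0,0,0,0,0,0,0,0,0,0,0,0]'

```text
time_s: 73.95
tcp_pos: [0.5129, -0.2143, 0.1461]
tool_rot: [2.422, -1.999, -0.002]
ft_force: [-0.2, -0.6, -1.9]
finger_gap: 0.339
```

Emit:
arm_command --moves '[0,0,0,0,0,0,0,0,0,0,0,0,0,0,0,0,0,0,0,0]'

```text
time_s: 74.58
tcp_pos: [0.513, -0.2143, 0.1461]
tool_rot: [2.422, -1.999, -0.002]
ft_force: [0.1, -0.5, -2.0]
finger_gap: 0.343
```

Emit:
arm_command --moves '[0,0,0,0,0,0,0,0,0,0,0,0,0,0,0,0,0,0,0,0]'

```text
time_s: 75.2
tcp_pos: [0.5129, -0.2143, 0.1461]
tool_rot: [2.423, -1.999, -0.002]
ft_force: [-0.7, -0.0, -2.0]
finger_gap: 0.34
```

Emit:
arm_command --moves '[0,0,0,0,0,0,0,0,0,0,0,0,0,0,0,0,0,0,0,0]'

```text
time_s: 75.82
tcp_pos: [0.513, -0.2142, 0.1461]
tool_rot: [2.423, -1.999, -0.002]
ft_force: [-0.1, 0.2, -2.2]
finger_gap: 0.344
```

```bash
python3 aim.py s
python3 - <<'E'
from h import *
plan([.480,-.397,.12],.236-np.pi/2)
im=vision.read_camera('scene'); cv2.imwrite('pics/s36.png',im[100:340,160:500])
E
```

```text
ahead 0.09986787232533573 off [ 2.91969230e-04 -1.27061021e-03  5.36528056e-05] 75.825
 move [0.866 0.335 0.131] yaw -0.014 mm [173.  67.  26.]
```

View pics/s36.png

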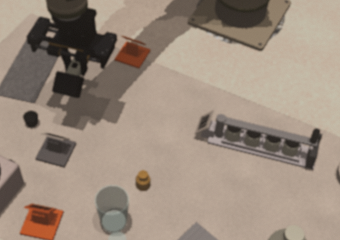

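Return the scanner to its mat.

Emit:
arm_command --moves '[0.1,0.1,-0.05,0,0.35,0.2,-0.05,0,0.6,0.3,0,-0.014,0.866,0.335,0.1,-0.014,0.866,0.335,0.12,-0.014]'

```text
time_s: 76.5
tcp_pos: [0.4774, -0.4018, 0.1197]
tool_rot: [2.458, -1.954, -0.005]
ft_force: [0.1, 0.8, -1.7]
finger_gap: 0.344
```

Emit:
arm_command --moves '[0,0,0,0,0,0,0,0]'

```text
time_s: 76.75
tcp_pos: [0.4808, -0.3958, 0.1228]
tool_rot: [2.468, -1.943, -0.001]
ft_force: [-0.0, -0.7, -2.6]
finger_gap: 0.341
```

Run:
```python
from h import *
plan([.480,-.397,.0528],.236-np.pi/2)
```

```text
move [0.005 0.005 0.35 ] yaw 0.0 mm [ 1.  1. 70.]
```

Emit:
arm_command --moves '[0,0.003,0.12,0,0,0.003,0.24,0,0,0.003,0.32,0,0,0.003,0.335,0,0,0.003,0.335,0]'

```text
time_s: 77.38
tcp_pos: [0.4798, -0.3971, 0.0558]
tool_rot: [2.466, -1.945, -0.0]
ft_force: [1.3, 0.7, -1.8]
finger_gap: 0.338
```

Emit:
arm_command --moves '[0,0,0.006,0,0,0,0.012,0,0,0,0.015,0,0,0,0.015,0]'

```text
time_s: 77.88
tcp_pos: [0.4796, -0.3973, 0.0528]
tool_rot: [2.466, -1.946, -0.001]
ft_force: [-1.9, 0.8, 4.8]
finger_gap: 0.342
```

Run:
```python
from h import *
plan([.480,-.397,.0526],.236-np.pi/2); print(readout.sense()['ft_force'])
```

```text
move [-0.001 -0.002  0.001] yaw -0.0 mm [-0. -0.  0.]
[-1.90230588  0.81249691  4.79783581]
```

Emit:
arm_command --moves '[0,0,0,0,0,0,0,0,0,0,0,0,0,0,0,0,0,0,0,0]' --jaw -0.5

```text
time_s: 78.5
tcp_pos: [0.4793, -0.3971, 0.052]
tool_rot: [2.466, -1.946, -0.002]
ft_force: [0.5, 0.1, -0.3]
finger_gap: 0.731
```

Emit:
arm_command --moves '[0,0,-0.15,0,0,0,-0.4,0,0,0,-0.7,0,0,0.1,-1,0,0,0.2,-1,0]'

```text
time_s: 79.12
tcp_pos: [0.4424, -0.4071, 0.2572]
tool_rot: [2.466, -1.944, 0.01]
ft_force: [0.5, -1.3, -1.1]
finger_gap: 0.75
```

Emit:
arm_command --moves '[0,0,0,0,0,0,0,0]'

```text
time_s: 79.38
tcp_pos: [0.4409, -0.406, 0.2514]
tool_rot: [2.467, -1.945, -0.003]
ft_force: [-0.1, -0.1, -0.5]
finger_gap: 0.749
```

```bash
python3 shot.py w40
python3 - <<'E'
from h import *
im=vision.read_camera('scene'); a=cv2.resize(im[195:280,345:495],None,fx=4,fy=4,interpolation=cv2.INTER_CUBIC)
t=vision.read_camera('top');b=cv2.resize(t[270:330,180:300],None,fx=5,fy=5,interpolation=cv2.INTER_CUBIC)
c=np.zeros((640,600,3),np.uint8); c[:340]=a; c[340:640]=b; cv2.imwrite('pics/fin.png',c[:600]); cv2.imwrite('pics/finscene.png',im)
E
```

```text
(array([ 0.44091592, -0.40601718,  0.2514282 ]), array([ 2.46653446, -1.94533937, -0.00332228]))
```

View pics/w40.png

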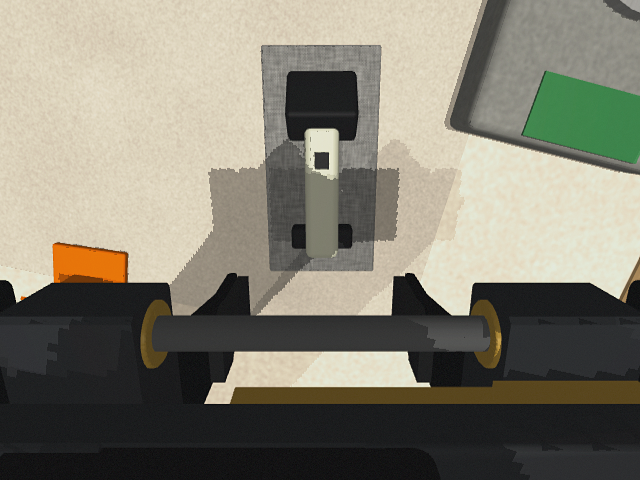

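View pics/fin.png

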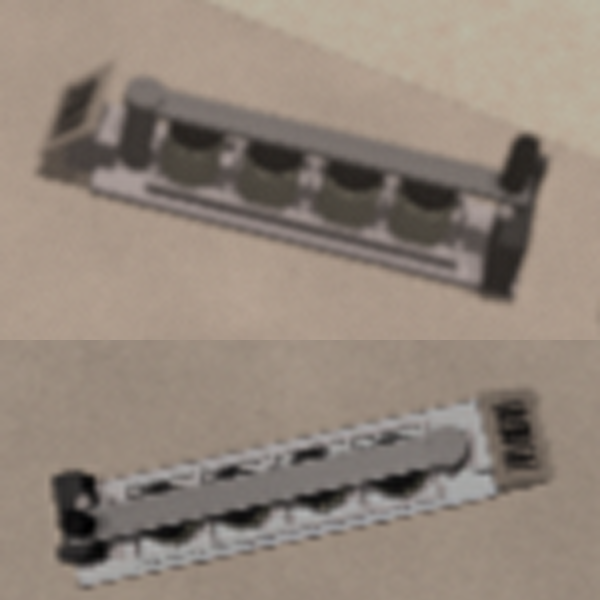

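View pics/finscene.png

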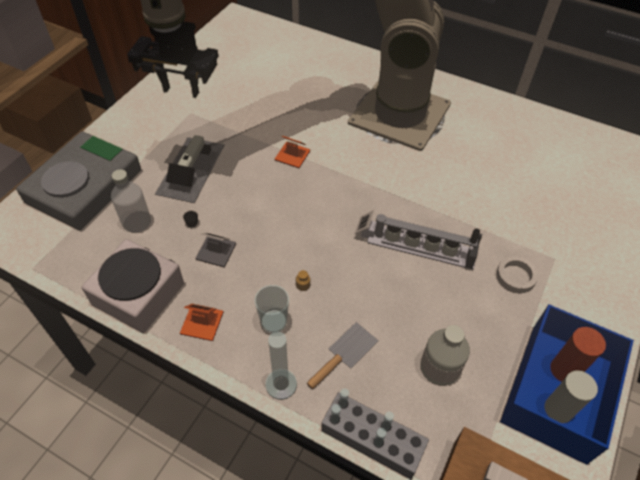

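```bash
python3 -c "
from workcell import arm,readout
print(readout.sense()['time_s'],arm.hand_in())"
```

```text
the job is handed in; nothing more can be done
79.525 None
```

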